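# Scoop casting-alloy nuggets from a tilt-out bin into a crucible

### The arm

A 6-joint arm with a two-finger parallel gripper is mounted at the origin on a cart in front of the work surface, level with it; the furniture and walls round the work are solid. World frame = base frame: x ahead of the robot, y to its left, z up, the work surface at z = 0. Lengths are in mm, angles in rad, forces in N, time in s.
With the tool pointing down it reaches from about 350 to 875 mm from the base axis. Payload 4.2 kg.
Tool frame: the origin (TCP) lies between the finger pads; the fingertips stand 25 mm ahead of it and the grasp point (between the pads) lies 6 mm ahead of it; z points along the fingers, y is the line along which they close (so a half turn about z gives the same grasp; the last joint's range is limited). The gripper opens to 85 mm and grips with 20 to 120 N. Pads are 22 mm wide; open, the fingers measure 114 mm over their backs; the gripper's body (76 mm by 85 mm) begins 54 mm behind the grasp point. The pads swing forward as they close: fully open they stand 13 mm farther back than shut.
Start: joints at [1.453, 0.385, 0.008, 0, -1.194, -0.259], TCP at [229.934, 581.145, 223.712] pointing down, gripper open.
Joint ranges: [-3.14, 3.14], [-1.21, 2.06], [-1.07, 1.41], [-3.16, 2.05], [-2.99, -0.16], [-3.1, 3.1]. Speed limits (rad/s): [2.79, 2.79, 3.14, 3.14, 3.14, 3.14].

### API

Orientations are given as a unit quaternion [x, y, z, w].
In Python, from bench import read_state, get_image, job_done gives the robot as it stands.
- The arm moves only by the tool play_rows, never from a script. Its argument "series" is a list of rows, each a list of 6 numbers: the shift along the world's x, y, z in mm, then the turn, a rotation vector about the world's x, y, z in units of 6 degrees (1.0 is 6 degrees). A call has 1 to 20 rows; each row shifts and turns the commanded pose from where the row before left it; what a row does not reach is not made up. A row lasts 1/12 s, in which the tool goes at most 41.7 mm and 7.16 degrees, less where a joint would pass 70% of its speed; a pose out of reach is approached as far as the arm can. A call is refused whole if a number of a shift passes 41.7 or a number of a turn 1, either way. A call with a gripper value outside its range is refused whole. "gripper" is the opening, from 0 (shut) to 1 (fully open), set as the call begins (left out, the last holds). The fingers move at their own pace and stop on an object; the grip force is fixed at half the most. Time passes only in rows, so rows that do not move let the fingers close. It gives the time, the measured TCP pose, the force, the opening and the grip force at its end, in the units of the state.
- read_state(): the state, without advancing time (a new reading comes with each control period).
- get_image(name): name is "scene" or "top"; returns a dict with "image" (420x560x3 uint8, red, green, blue), "fx", "fy", "cx", "cy" (pixels), "dist_coeffs" ([k1, k2, p1, p2, k3] as OpenCV has them; the pictures are not rectified), "eye" and "rotation" of the camera in the world. Camera axes: x right, y down, z forward; pixel columns grow to the right and rows downward; lengths in mm; the calibration is good to about 2 mm. A picture is of the moment at which its call begins. There is no depth.
- job_done(): hands the job in; it is judged then, once.
The state is a dict: "clock": time; "joints": joint angles; "joint_vel": joint speeds; "joint_efforts": joint torques, N m; "position": TCP position; "ee_rot": TCP orientation; "contact_force": force on the tool from outside, world axes, zero at the start; "wrist_torque": the same for the moment, N m; "gripper_width": finger opening in mm; "grasp_force": force on a finger pad.
Only numpy, scipy, OpenCV 4.12 (cv2) and the standard library are available. Lean on these libraries where they do the work, as an engineer would, in place of code of your own. Each camera call takes 0.05 s, during which the arm holds its last target. There are 200 camera calls.

### The job

Tip the blue bin forward in its stand until it rests on its stop, scoop up nuggets from it with the small aluminium scoop and tip at least three of them into the white crucible. Do not touch the nuggets with the fingers and spill none: all that are not in the crucible stay in the bin, which is left tipped out. Leave the crucible and the things round about standing where they are, and finally stand the scoop on its flat bottom on the free bench and let go.

Things in the scene. Friction and masses are not known exactly. Their poses are not given: they have to be found in the camera images.
- alloy_bin (a joint): Tilt of the blue steel tilt-out bin (0.5 kg, no latch) in its grey stand, rad: 0 upright; grows as its top tips forward, about the bottom edge of its front panel, to the stop at 1.40, where the panel lies nearly flat and the bin is like a tray, open to the front. Its weight keeps it shut near 0 and, past 0.7, sinks it slowly on to the stop. Hinge friction 0.06 N m, damping 0.06 N m s/rad.
- bin_stand: Fixed grey stand of the bin, 100 mm wide (foot 108): side cheeks 96 mm tall, x -32 to +48 mm; back wall 114 mm tall at x +44 to +48 mm; no top. Origin: centre of the bin's place at bench level, z up; its -x axis is the front, toward which the bin tips; y along the hinge.
- bin_pivot (a point): Middle of the hinge axis, at (-35, 0, 14) mm in the stand's frame; axes those of the stand.
- bin_lip (a point): Middle of the top edge of the bin's front panel (4 mm thick, 86 mm wide), 110 mm above the hinge axis when upright. A pull lip 60 mm wide sticks out 18 mm forward just below it. Behind it the upright bin is open above, 55 mm deep, so fingers can reach in and pull the panel forward. Moves with the bin; axes of the bin (z up along the panel, x into the bin).
- bin_corner (a point): Middle of the inner corner of panel and floor, moves with the bin: z up the panel's inner face (110 mm), x along the floor (58 mm, 12 mm rim at its end), y across (inside width 80). Side walls reach x = 18 mm at the lip, 58 mm at z under 30, straight between. At 1.40 the panel is a tray floor falling 10 degrees to this corner, the bin's floor its end wall; the nuggets slide into the corner.
- scoop: Loose aluminium scoop, 90 g. Origin: centre of its flat underside; mouth +x, z up. Bowl 64 mm long (x -32 to 32), 58 wide (54 inside); floor 2.5 mm, bevelled over the last 16 mm to a sharp edge; walls 2 mm thick, 27 high, falling from x -12 to nothing at x 17. Black handle rises from the back wall leaning back 20 deg to 100 mm height; flat sides, 18 deep, 12 across y: grip across y.
- scoop_grip (a point): Grip point in the middle of the scoop's handle, at (-56, 0, 72) mm in the scoop's frame; axes those of the scoop.
- scoop_lip (a point): Middle of the scoop's sharp front edge, at (32, 0, 0) mm in the scoop's frame; axes those of the scoop.
- crucible: Loose white ceramic crucible, round, open, 350 g, 92 mm across at the rim, 46 mm tall, walls 5 mm (mouth 82 mm, inner floor 6 mm up and about 68 mm across). Origin: centre of the underside.
- crucible_mid (a point): Middle of the crucible's inside, on its axis, 26 mm above its underside.
- nugget1: Brass-coloured casting-alloy nugget, a button with well rounded edges, 13.6 mm across and 12 mm high, 12 g; origin at the centre of one end (flat 5 mm across), z along its axis. Starts in the bin.
- nugget2: Brass-coloured casting-alloy nugget, a button with well rounded edges, 13.6 mm across and 12 mm high, 12 g; origin at the centre of one end (flat 5 mm across), z along its axis. Starts in the bin.
- nugget3: Brass-coloured casting-alloy nugget, a button with well rounded edges, 13.6 mm across and 12 mm high, 12 g; origin at the centre of one end (flat 5 mm across), z along its axis. Starts in the bin.
- nugget4: Brass-coloured casting-alloy nugget, a button with well rounded edges, 13.6 mm across and 12 mm high, 12 g; origin at the centre of one end (flat 5 mm across), z along its axis. Starts in the bin.
- nugget5: Brass-coloured casting-alloy nugget, a button with well rounded edges, 13.6 mm across and 12 mm high, 12 g; origin at the centre of one end (flat 5 mm across), z along its axis. Starts in the bin.
- nugget6: Brass-coloured casting-alloy nugget, a button with well rounded edges, 13.6 mm across and 12 mm high, 12 g; origin at the centre of one end (flat 5 mm across), z along its axis. Starts in the bin.
- plaster_jaw: Loose bystander: tan plaster jaw model, 75x67x32 mm; stands on the bench, origin at the centre of its underside.
- clear_bottle: Loose bystander: translucent white bottle with nozzle cap, 43 mm across, 122 mm tall; stands on the bench, origin at the centre of its underside.
- brown_jar: Loose bystander: brown jar with cream cap, 58 mm across, 82 mm tall; stands on the bench, origin at the centre of its underside.
- paste_jar: Loose bystander: cream and white jar with a blue band, 43 mm across, 72 mm tall; stands on the bench, origin at the centre of its underside.
- spray_can: Loose bystander: slim white and blue aerosol can, 36 mm across, 135 mm tall; stands on the bench, origin at the centre of its underside.
Things that resemble listed ones, but are neither listed nor needed, are in the scene too. Leave any purple look-alike of the crucible alone.

How it is judged:
By the outcome, as a careful person would: the job done as asked, in the order asked, and still so for the second after the job is handed in, with the robot touching nothing.
It also fails if it takes over 72 s, if anything falls off the work surface, if the arm or the gripper's body presses on something with over 40 N, if the wrist force passes 120 N, or if a joint passes its speed limit or range.

## Working session

There is one attempt and no reset: what is moved stays moved. The work goes in short steps, Python scripts to look and compute and a tool call to move; the robot and the scene stay as the last step left them, time stands still between calls to the robot, and variables do not carry over. Pictures are saved under pics/ and viewed, at most 10 in all, crops included, and the job is handed in when it is done.

Besides the shell and the picture viewer there is one more tool, called after "Emit:" as a command line: name --pt "numbers of a row" for each row, then --argument value for the rest. play_rows: Moves the arm, as the interface text tells. Its arguments: {"type":"object","properties":{"series":{"type":"array","items":{"type":"array","items":{"type":"number"}}},"gripper":{"type":"number"}},"required":["series"]}

```bash
mkdir -p pics
cat > h.py <<'E'
import numpy as np, cv2
from bench import read_state, get_image, job_done
def K(c): return np.array([[c['fx'],0,c['cx']],[0,c['fy'],c['cy']],[0,0,1.]])
def ray(c,p):
    u=cv2.undistortPoints(np.array([[p]],float),K(c),np.array(c['dist_coeffs'],float))[0,0]
    return np.array(c['eye'],float), np.array(c['rotation']).reshape(3,3)@np.array([u[0],u[1],1.])
def plane(c,p,z):
    e,d=ray(c,p); return e+d*(z-e[2])/d[2]
def proj(c,P):
    R=np.array(c['rotation']).reshape(3,3); q=(np.atleast_2d(P)-np.array(c['eye']))@R
    return cv2.projectPoints(q.astype(float),np.zeros(3),np.zeros(3),K(c),np.array(c['dist_coeffs'],float))[0][:,0]
def two(c1,p1,c2,p2):
    a,d=ray(c1,p1); b,f=ray(c2,p2); s=np.linalg.lstsq(np.c_[d,-f],b-a,rcond=None)[0]
    return (a+s[0]*d+b+s[1]*f)/2
def save(c,n,box=None,k=1):
    im=c['image'][:,:,::-1]
    if box: im=im[box[1]:box[3],box[0]:box[2]]
    cv2.imwrite('pics/'+n+'.png',cv2.resize(im,None,fx=k,fy=k,interpolation=cv2.INTER_CUBIC))
E
python3 - <<'E'
from h import *
for n in('scene','top'):
    c=get_image(n); save(c,n+'0'); print(n,c['eye'],np.round(c['rotation'],3).tolist(),c['fx'])
print(read_state())
E
```

```text
scene [302.55257964 697.3636748  762.75710831] [-0.195, 0.903, -0.372, 0.091] 437.0245701862203
top [ 505.26903792   83.95877307 1051.03700724] [0.707, -0.706, 0.012, -0.029] 458.64951679288475
{'clock': 0.1, 'joints': array([ 1.45258206e+00,  3.85509325e-01,  6.73333237e-03, -3.91642159e-04,
       -1.19400930e+00, -2.58610554e-01]), 'joint_vel': array([-0.00208329, -0.00232605,  0.00166359,  0.00197932,  0.00051948,
        0.00160729]), 'joint_efforts': array([-9.76023730e-04, -3.93322670e+01,  1.88928437e+01,  4.19799462e+00,
       -2.61430163e-03,  6.77414135e-06]), 'position': array([229.77316751, 580.64474503, 222.70810723]), 'ee_rot': array([ 9.82288795e-01, -1.87370494e-01, -1.11811084e-04,  1.00479879e-03]), 'contact_force': array([-0.29127527, -0.75594672, -0.28959089]), 'wrist_torque': array([0.01612024, 0.02076129, 0.01536286]), 'grasp_force': 0.0, 'gripper_width': 85.31872255507254}
```

View pics/scene0.png

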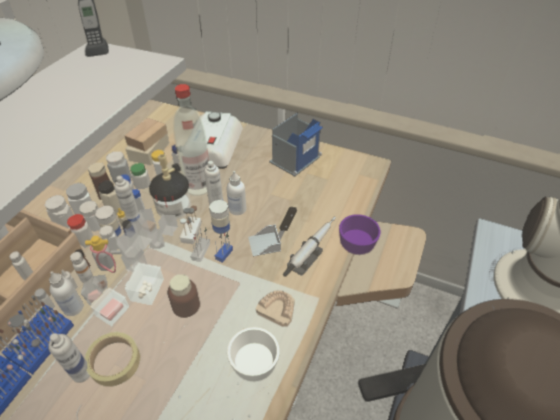

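View pics/top0.png

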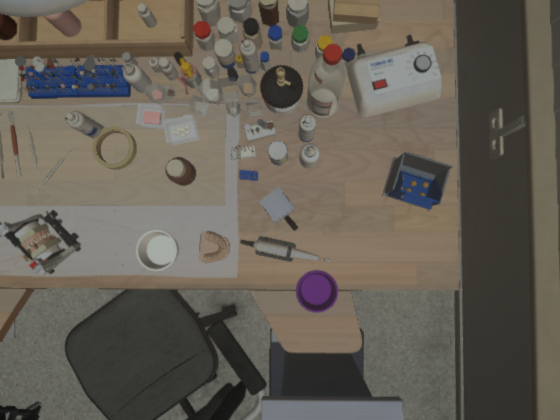

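The scene view shows the bin at (297,145), the scoop at (265,242) with its handle at (288,218), and the white crucible at (254,352). In the top view these are the bin at (417,182), the scoop at (277,205) and the crucible at (157,250).

Possible mix-ups (top pixels):
- **Crucible:** white bowl (157,250), purple bowl (316,290), yellow ring (113,148). I choose the white bowl.
- **Scoop:** grey tray with black handle (277,205), syringe (275,248). I choose the tray.
- **Bin:** blue panel in a grey stand (417,182), blue bur blocks (80,80) and (249,175). I choose the one in the stand.

Next is one close crop to check these.

Run:
```python
s=open('h.py').read().replace("np.array(c['rotation']).reshape(3,3)","Rot.from_quat(c['rotation']).as_matrix()").replace("import numpy as np, cv2","import numpy as np, cv2\nfrom scipy.spatial.transform import Rotation as Rot")
open('h.py','w').write(s)
from h import *
t=get_image('top'); s=get_image('scene')
a=t['image'][140:270,230:460,::-1]; b=s['image'][100:290,220:400,::-1]
A=cv2.resize(a,(800,452),interpolation=3)[:, :]; 
A=cv2.resize(a,None,fx=2,fy=2,interpolation=2); B=cv2.resize(b,None,fx=1.8,fy=1.8,interpolation=2)
o=np.zeros((600,460+324,3),np.uint8); o[:260,:460]=A; o[:342,460:]=B
C=cv2.resize(s['image'][280:400,200:320,::-1],None,fx=2,fy=2,interpolation=2); o[350:590,500:740]=C
D=cv2.resize(t['image'][145:220,375:460,::-1],None,fx=4,fy=4,interpolation=2); o[265:565,0:340]=D
cv2.imwrite('pics/c1.png',o)
# colours
for n,c in(('top',t),('scene',s)):
    hsv=cv2.cvtColor(c['image'],cv2.COLOR_RGB2HSV)
    for nm,lo,hi in(('white',(0,0,185),(180,30,255)),('purple',(130,100,30),(160,255,255)),('dark',(0,0,0),(180,255,50)),('blue',(105,140,40),(125,255,255))):
        m=cv2.inRange(hsv,lo,hi); N,L,S,Q=cv2.connectedComponentsWithStats(m)
        print(n,nm,[(S[i].tolist(),np.round(Q[i],1).tolist()) for i in range(1,N) if S[i,4]>60][:14])
```

```text
top white []
top purple [([296, 271, 42, 41, 1098], [315.7, 289.1])]
top dark [([260, 7, 15, 19, 155], [266.4, 16.1]), ([0, 15, 17, 25, 313], [7.3, 27.7]), ([244, 18, 15, 17, 189], [250.6, 26.3]), ([228, 67, 10, 12, 68], [231.8, 72.4]), ([261, 66, 41, 42, 1134], [281.2, 88.0]), ([435, 170, 12, 18, 102], [440.8, 177.5]), ([428, 180, 13, 20, 148], [434.2, 190.5]), ([44, 215, 33, 31, 255], [62.0, 231.1]), ([6, 222, 26, 37, 150], [16.8, 240.1]), ([65, 290, 63, 130, 427], [89.1, 342.5]), ([152, 290, 114, 130, 3928], [220.9, 366.8]), ([281, 352, 91, 45, 3383], [322.0, 376.0]), ([531, 352, 4, 68, 171], [532.5, 390.9]), ([116, 354, 81, 59, 182], [157.0, 380.6])]
top blue [([269, 25, 12, 15, 133], [274.6, 32.1]), ([27, 66, 102, 32, 1312], [80.9, 83.8]), ([30, 79, 16, 11, 81], [38.1, 83.4]), ([402, 174, 36, 34, 492], [416.1, 192.3])]
scene white [([0, 23, 33, 53, 1282], [13.5, 46.8]), ([0, 45, 183, 164, 13152], [67.9, 108.7]), ([200, 112, 42, 52, 1280], [221.3, 134.8]), ([107, 152, 16, 9, 107], [114.2, 156.3]), ([229, 181, 16, 11, 97], [237.5, 187.0]), ([189, 188, 18, 6, 74], [197.9, 191.0]), ([168, 195, 22, 13, 101], [183.0, 201.3]), ([46, 196, 18, 12, 158], [54.3, 201.5]), ([80, 201, 16, 11, 129], [87.5, 206.3]), ([209, 200, 19, 13, 184], [218.1, 206.0]), ([96, 206, 17, 12, 157], [104.1, 211.6]), ([180, 217, 21, 22, 218], [190.6, 228.9]), ([315, 223, 15, 17, 114], [322.1, 230.9]), ([493, 225, 28, 33, 480], [503.6, 238.4])]
scene purple [([340, 224, 38, 21, 363], [357.6, 236.8])]
scene dark []
scene blue [([0, 379, 13, 16, 84], [5.8, 385.9])]
```

View pics/c1.png

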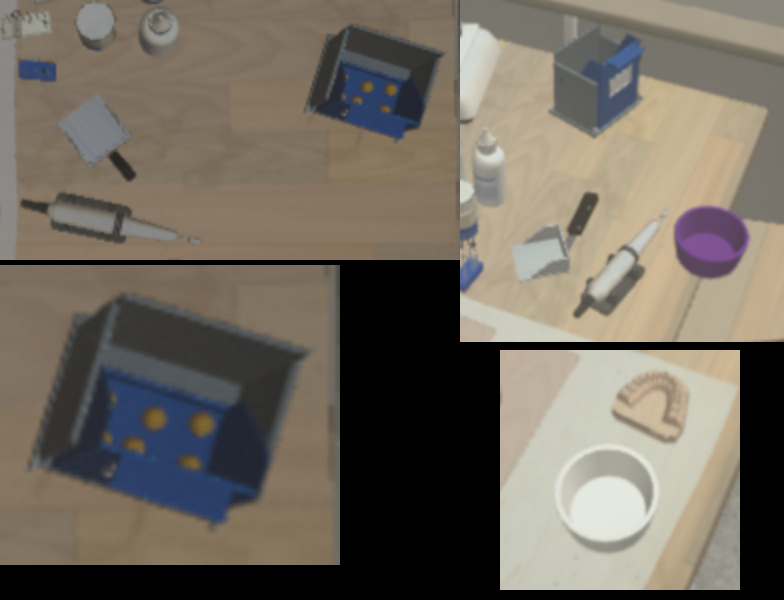

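The crop confirms the choices. In it I see the blue bin with brass nuggets and its pull lip to the front, the aluminium scoop with its mouth up-left and black handle down-right, and the white crucible next to the plaster jaw. I'll measure now.

Run:
```python
from h import *
t=get_image('top'); s=get_image('scene')
P=lambda p,z:plane(t,p,z)
L,R=P((406.2,152),114),P((452.5,166.8),114)
print('back wall',L,R,np.linalg.norm(L-R))
y=(L-R)/np.linalg.norm(L-R); y[2]=0; x=np.array([y[1],-y[0],0]); o=(L+R)/2-48*x; o[2]=0
print('yaw',np.degrees(np.arctan2(x[1],x[0])),'origin',o)
p=two(t,(397,198.5),s,(297.8,136)); q=two(t,(430,209),s,(321.7,123.3)); print('lip',p,q, np.linalg.norm(p-q))
for a in(p,q,(p+q)/2): print([(a-o)@x,(a-o)@y,a[2]])
# scoop
F1,F2=P((259,204),0),P((278.5,187.5),0); B1,B2=P((276.5,222.5),27),P((295,205),27); H=P((296.5,227.5),100)
print('scoop',F1,F2,B1,B2,'w',np.linalg.norm(F1-F2),np.linalg.norm(B1-B2),'H',H)
d=(F1+F2-B1-B2)/2;d[2]=0; print('len',np.linalg.norm(d),np.degrees(np.arctan2(d[1],d[0])))
# dark handle
for n,c,box in(('top',t,(270,210,310,240)),('scene',s,(270,195,305,245))):
    im=c['image'][box[1]:box[3],box[0]:box[2]].astype(int); th=70
    m=(im.max(2)<th).astype(np.uint8); N,Lb,S,Q=cv2.connectedComponentsWithStats(m); i=1+np.argmax(S[1:,4])
    pts=np.argwhere(Lb==i)[:,::-1]+np.array(box[:2]); r=cv2.minAreaRect(pts.astype(np.float32)); print(n,S[i],r,cv2.boxPoints(r).tolist())
# bowl
hsv=cv2.cvtColor(t['image'],cv2.COLOR_RGB2HSV)[180:230,250:305]
m=((hsv[...,1]<40)&(hsv[...,2]>100)).astype(np.uint8);N,Lb,S,Q=cv2.connectedComponentsWithStats(m); i=1+np.argmax(S[1:,4])
pts=np.argwhere(Lb==i)[:,::-1]+np.array((250,180)); r=cv2.minAreaRect(pts.astype(np.float32)); print('bowl',S[i],cv2.boxPoints(r).tolist())
# crucible top view
im=t['image'][225:280,130:185]; h=cv2.cvtColor(im,cv2.COLOR_RGB2HSV); print(im[25,27],im[5,5])
m=(im.min(2)>im.min(2)[25,27]-40).astype(np.uint8); 
hs=s['image'][320:385,220:290]; ms=(hs.min(2)>195).astype(np.uint8)
for m,off,c in((m,(130,225),t),(ms,(220,320),s)):
    cs=max(cv2.findContours(m,0,1)[0],key=cv2.contourArea); e=cv2.fitEllipse(cs); print(off,e); print('cruc',plane(c,np.array(e[0])+off,46))
```

```text
back wall [ 689.05949937 -147.08132232  114.        ] [ 658.42793452 -241.42257246  114.        ] 99.18953695650188
yaw -17.988042744825428 origin [ 628.08990964 -179.42865899    0.        ]
lip [ 600.38352157 -120.09574668  130.23997221] [ 571.64858266 -187.79688561  133.03344785] 73.59989423861028
[np.float64(-44.67522860335517), np.float64(47.87653258367289), np.float64(130.23997220642616)]
[np.float64(-51.098267270251554), np.float64(-25.38932235597433), np.float64(133.03344785170128)]
[np.float64(-47.88674793680336), np.float64(11.24360511384928), np.float64(131.63671002906372)]
scoop [590.97821376 163.87971666   0.        ] [629.13892298 119.0733917    0.        ] [547.30509114 122.41662318  27.        ] [586.56351925  81.1032432   27.        ] w 58.85445169050792 56.99139885773088 H [533.99347433  78.15846346 100.        ]
len 58.62688851549046 42.644478244349635
top [15  6 13 14 80] ((290.5983581542969, 222.4180450439453), (15.748537063598633, 4.993438720703125), 50.19443130493164) [[283.63934326171875, 217.96722412109375], [287.47540283203125, 214.7705078125], [297.557373046875, 226.86886596679688], [293.7213134765625, 230.06558227539062]]Traceback (most recent call last):
  File "<stdin>", line 17, in <module>
    return _wrapfunc(a, 'argmax', axis=axis, out=out, **kwds)
    return bound(*args, **kwds)
ValueError: attempt to get argmax of an empty sequence
```

Run:
```python
from h import *
t=get_image('top'); s=get_image('scene')
hsv=cv2.cvtColor(t['image'],cv2.COLOR_RGB2HSV)[180:230,250:305]
m=((hsv[...,1]<40)&(hsv[...,2]>100)).astype(np.uint8);N,Lb,S,Q=cv2.connectedComponentsWithStats(m); i=1+np.argmax(S[1:,4])
pts=np.argwhere(Lb==i)[:,::-1]+np.array((250,180)); r=cv2.minAreaRect(pts.astype(np.float32)); print('bowl',S[i],cv2.boxPoints(r).tolist())
im=t['image'][225:280,130:185]; m=(im.min(2)>im.min(2)[25,27]-40).astype(np.uint8)
hs=s['image'][320:385,220:290]; ms=(hs.min(2)>195).astype(np.uint8)
for m,off,c in((m,(130,225),t),(ms,(220,320),s)):
    cs=max(cv2.findContours(m,0,1)[0],key=cv2.contourArea); e=cv2.fitEllipse(cs); print(off,e); print('cruc',plane(c,np.array(e[0])+off,46))
# overlays
def T(o,yaw,p): a=np.radians(yaw); p=np.array(p,float); return np.c_[p[:,0]*np.cos(a)-p[:,1]*np.sin(a)+o[0],p[:,0]*np.sin(a)+p[:,1]*np.cos(a)+o[1],p[:,2]]
bin_=T((628,-179.4),-18,[(48,50,114),(48,-50,114),(-53,30,120),(-53,-30,120),(-35,43,124),(-35,-43,124),(-32,50,96),(-32,-50,96)])
sc=T((588,121),41.5,[(32,29,0),(32,-29,0),(-32,29,27),(-32,-29,27),(-66,0,100),(-56,0,72),(-12,29,27),(-12,-29,27)])
cols=[]
o=np.zeros((600,780,3),np.uint8)
for c,bx,k,x0,y0,P in((t,(375,140,465,220),4,0,0,bin_),(s,(260,105,335,180),4,380,0,bin_),(t,(250,180,305,235),4,0,330,sc),(s,(240,200,305,260),4,380,330,sc)):
    im=cv2.resize(c['image'][bx[1]:bx[3],bx[0]:bx[2],::-1],None,fx=k,fy=k,interpolation=2)
    for u in proj(c,P): cv2.circle(im,tuple(int(v) for v in (u-np.array(bx[:2])+.5)*k),3,(0,255,0),1)
    h,w=im.shape[:2]; h=min(h,600-y0); o[y0:y0+h,x0:x0+w]=im[:h]
cv2.imwrite('pics/c2.png',o)
```

```text
bowl [  9   6  37  38 730] [[257.6943359375, 201.2926025390625], [278.5174560546875, 185.3690185546875], [295.66156005859375, 207.78823852539062], [274.83843994140625, 223.71182250976562]]
(130, 225) ((27.320507049560547, 24.53499412536621), (57.701087951660156, 64.31231689453125), 96.25717163085938)
cruc [486.44806391 384.58365373  46.        ]
(220, 320) ((32.970951080322266, 30.39961814880371), (47.52786636352539, 52.04281234741211), 82.48580169677734)
cruc [486.24084164 390.06225947  46.        ]
```

View pics/c2.png

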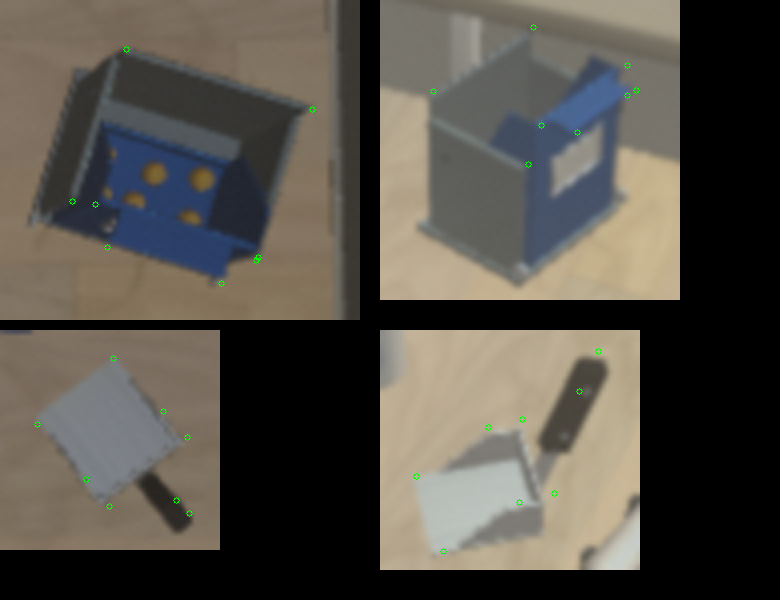

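The overlay shows the stand model within about 1 px on its near side. The scoop needs its yaw lowered to about 37°: predicted handle end (189,513) against seen (180,530) in the crop. I'll shut the fingers and move above the bin, taking sharper crucible and scoop numbers afterwards.

Emit:
play_rows --pt "0 0 3 0 0 0" --pt "16 -32 0 0 0 0.2" --pt "16 -32 0 0 0 0.2" --pt "16 -32 0 0 0 0.2" --pt "16 -32 0 0 0 0" --pt "16 -32 0 0 0 0" --pt "16 -32 0 0 0 0" --pt "16 -32 0 0 0 0" --pt "16 -32 0 0 0 0" --pt "16 -32 0 0 0 0" --pt "16 -32 0 0 0 0" --pt "16 -32 0 0 0 0" --pt "16 -32 0 0 0 0" --pt "16 -32 0 0 0 0" --pt "16 -32 0 0 0 0" --pt "16 -32 0 0 0 0" --pt "16 -32 0 0 0 0" --pt "16 -32 0 0 0 0" --pt "16 -32 0 0 0 0" --pt "16 -32 0 0 0 0" --gripper 0

```text
clock: 2.07
position: [534.6, -28.6, 227.3]
ee_rot: [0.988, -0.156, 0.001, -0.0]
contact_force: [1.2, 0.8, -0.4]
gripper_width: 0.2
grasp_force: 0.0
```

Emit:
play_rows --pt "22 -38 0 0 0 0" --pt "22 -38 0 0 0 0" --pt "22 -38 0 0 0 0" --pt "22 -36 0 0 0 0" --pt "0 0 0 0 0 0" --pt "0 0 0 0 0 0"

```text
clock: 2.57
position: [618.7, -172.7, 225.5]
ee_rot: [0.987, -0.158, -0.001, 0.0]
contact_force: [-0.3, -0.2, -0.4]
gripper_width: -0.1
grasp_force: 0.0
```

Run:
```python
from h import *
st=read_state(); print(st['clock'],st['position'],st['joints'],Rot.from_quat(st['ee_rot']).as_matrix().round(3).tolist())
s=get_image('scene'); t=get_image('top')
o=np.zeros((560,800,3),np.uint8)
tip=st['position']-[0,0,25]
for c,bx,x0 in((s,(240,60,340,200),0),(t,(365,110,465,250),400)):
    im=cv2.resize(c['image'][bx[1]:bx[3],bx[0]:bx[2],::-1],None,fx=4,fy=4,interpolation=2)
    for u in proj(c,[tip,tip-[0,0,100]]): cv2.circle(im,tuple(int(v) for v in (u-np.array(bx[:2])+.5)*4),3,(0,255,0),1)
    o[:,x0:x0+400]=im
cv2.imwrite('pics/c3.png',o)
```

```text
2.5667 [ 618.6705037  -172.71708222  225.48785744] [-2.08762959e-02  4.14029649e-01  5.81433077e-02 -1.22800605e-04
 -1.21648707e+00  1.27410918e+00] [[0.95, -0.312, -0.002], [-0.312, -0.95, 0.0], [-0.002, 0.0, -1.0]]
```

View pics/c3.png

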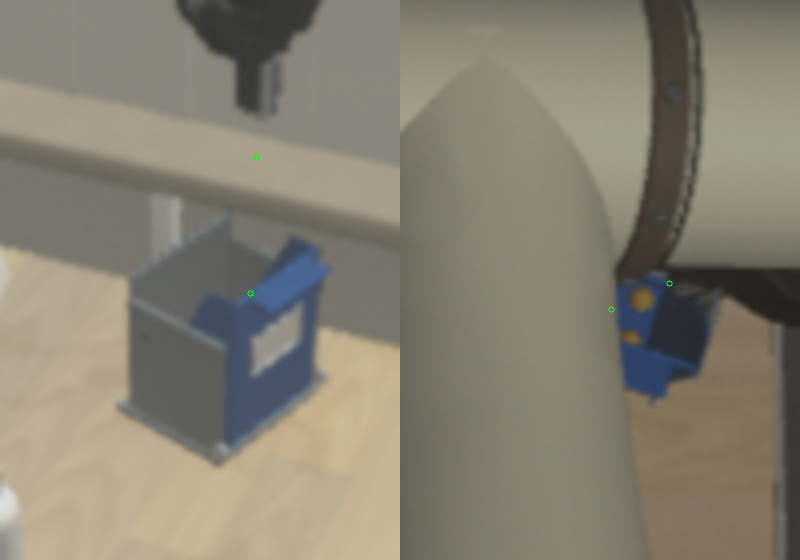

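The scene view shows the fingertips at crop (255,115), while my prediction was (256,157). I'll check that mismatch before going down.

Run:
```python
from h import *
s=get_image('scene'); t=get_image('top')
print(s['dist_coeffs'],t['dist_coeffs'],s['fy'],s['cx'],s['cy'],t['cx'],t['cy'])
print('tip on z=200',plane(s,(304,88.7),200.5), 'dark thing top',plane(t,(457,182),250))
p=np.array([304,88.7]);e,d=ray(s,p);
for y in(-172,-200,-215,-230): print(e+d*(y-e[1])/d[1])
print(proj(s,plane(s,(304,88.7),200)),proj(t,plane(t,(410,195),100)))
save(t,'top1')
```

```text
[-0.09074107  0.          0.          0.          0.        ] [-0.02873445  0.          0.          0.          0.        ] 437.0245701862203 266.4831316058637 204.5347588880935 282.64595621338526 215.27121989820392
tip on z=200 [ 635.20268661 -217.79870156  200.5       ] dark thing top [ 609.40680806 -201.513484    250.        ]
[ 618.55542995 -172.          228.63778862]
[ 628.73308064 -200.          211.43515941]
[ 634.18539351 -215.          202.21946518]
[ 639.63770639 -230.          193.00377096]
[[304.   88.7]] [[410. 195.]]
```

View pics/top1.png

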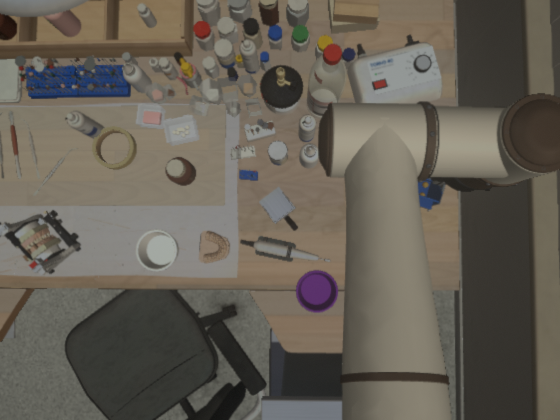

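The top view shows the arm covering most of the bin, so the fingers can't be located there. I'll check the camera against the arm on free bench nearby.

Emit:
play_rows --pt "-2 24 0 0 0 0" --pt "-4 24 0 0 0 0" --pt "-4 24 0 0 0 0" --pt "-4 24 -10 0 0 0" --pt "-4 24 -30 0 0 0" --pt "-2 23 -35 0 0 0" --pt "0 0 -35 0 0 0" --pt "0 0 -35 0 0 0" --pt "0 0 -20 0 0 0" --pt "0 0 0 0 0 0"

```text
clock: 3.6
position: [594.2, -26.7, 57.7]
ee_rot: [0.988, -0.156, -0.005, 0.001]
contact_force: [-0.4, -0.0, 0.1]
gripper_width: 0.1
grasp_force: 0.0
```

Run:
```python
from h import *
st=read_state(); print(st['clock'],st['position'],st['contact_force'])
s=get_image('scene'); t=get_image('top')
o=np.zeros((560,800,3),np.uint8)
tip=st['position']-[0,0,25]; print(proj(s,tip),proj(t,tip))
for c,x0 in((s,0),(t,400)):
    u0=proj(c,tip)[0]; bx=np.array([u0[0]-50,u0[1]-90]).astype(int)
    im=cv2.resize(c['image'][bx[1]:bx[1]+140,bx[0]:bx[0]+100,::-1],None,fx=4,fy=4,interpolation=2)
    for u in proj(c,[tip,tip*[1,1,0]]): cv2.circle(im,tuple(int(v) for v in (u-bx+.5)*4),3,(0,255,0),1)
    o[:im.shape[0],x0:x0+im.shape[1]]=im
cv2.imwrite('pics/c4.png',o)
```

```text
3.6 [594.24878565 -26.70920597  57.72888256] [-0.41393465 -0.00382881  0.08819679]
[[288.47028542 190.18372408]] [[343.53366564 201.37571957]]
```

View pics/c4.png

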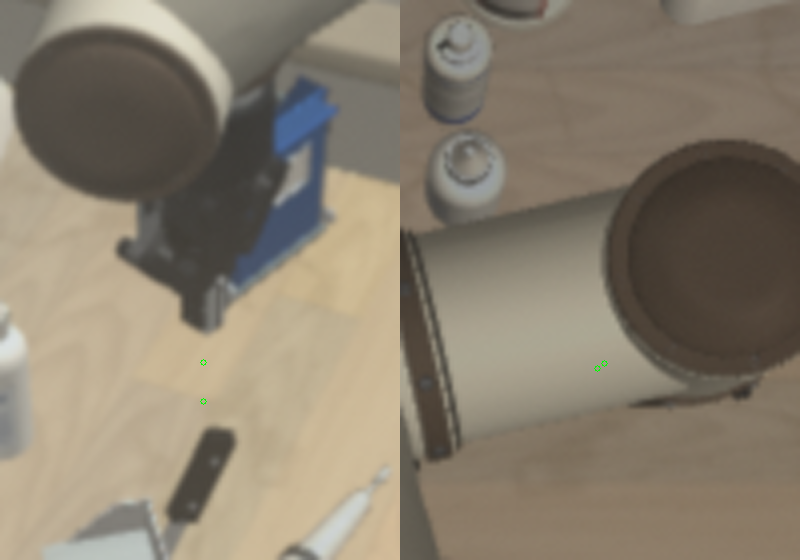

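The gap is the same here: tip seen at (207,328), predicted (203,362). A gentle touch on the bench will show whether it's a height error.

Emit:
play_rows --pt "0 0 -10 0 0 0" --pt "0 0 -10 0 0 0" --pt "0 0 -5 0 0 0" --pt "0 0 -3 0 0 0" --pt "0 0 -2 0 0 0" --pt "0 0 0 0 0 0"

```text
clock: 4.2
position: [598.2, -27.9, 31.6]
ee_rot: [0.988, -0.156, -0.0, 0.0]
contact_force: [0.5, -0.3, -0.2]
gripper_width: 0.2
grasp_force: 0.0
```

Run:
```python
from h import *
st=read_state(); print(st['clock'],st['position'],st['contact_force'])
s=get_image('scene')
tip=st['position']-[0,0,25]; u=proj(s,tip)[0]; print(u)
im=s['image'].astype(int); x=int(u[0])
for r in range(int(u[1])-16,int(u[1])+12): print(r,[int(im[r,c].mean()) for c in range(x-6,x+9)])
```

```text
4.2 [598.18095482 -27.88191607  31.61670746] [ 0.50592763 -0.28808022 -0.20644784]
[287.02623134 197.12008224]
181 [103, 76, 68, 68, 68, 67, 76, 96, 108, 102, 96, 117, 137, 168, 177]
182 [133, 89, 69, 69, 67, 68, 81, 104, 113, 105, 98, 118, 139, 168, 177]
183 [145, 95, 71, 68, 67, 69, 82, 108, 115, 106, 102, 124, 147, 170, 177]
184 [142, 95, 71, 68, 68, 71, 84, 108, 116, 107, 104, 128, 154, 172, 178]
185 [140, 93, 69, 68, 69, 75, 87, 110, 116, 107, 107, 137, 165, 176, 178]
186 [145, 98, 73, 70, 69, 73, 85, 109, 116, 108, 108, 141, 171, 178, 178]
187 [159, 121, 89, 75, 70, 73, 84, 109, 116, 106, 107, 141, 171, 179, 179]
188 [172, 156, 127, 100, 80, 74, 86, 109, 116, 109, 116, 145, 172, 180, 179]
189 [176, 172, 162, 144, 116, 99, 101, 114, 126, 133, 146, 166, 177, 180, 178]
190 [175, 174, 172, 169, 159, 145, 135, 133, 149, 164, 172, 178, 180, 179, 177]
191 [175, 175, 175, 175, 175, 172, 167, 162, 169, 175, 179, 180, 180, 178, 175]
192 [174, 174, 174, 177, 178, 178, 176, 174, 176, 179, 180, 180, 178, 176, 174]
193 [174, 174, 176, 178, 179, 178, 177, 177, 178, 179, 180, 179, 176, 174, 17
[... 492 characters left out ...]
 168, 171, 173, 173, 171, 168, 167, 166, 165, 164, 164, 163, 164, 163]
201 [168, 169, 171, 173, 173, 170, 168, 166, 164, 163, 163, 163, 163, 163, 163]
202 [168, 170, 172, 174, 172, 170, 169, 167, 165, 163, 163, 163, 163, 162, 163]
203 [169, 171, 173, 174, 171, 170, 170, 168, 165, 163, 162, 163, 164, 164, 165]
204 [169, 172, 173, 173, 171, 170, 170, 169, 166, 164, 164, 165, 167, 168, 170]
205 [171, 173, 173, 171, 170, 170, 170, 169, 166, 162, 162, 163, 167, 171, 174]
206 [172, 173, 173, 171, 170, 170, 170, 166, 154, 141, 137, 141, 153, 159, 163]
207 [172, 173, 172, 169, 169, 170, 168, 153, 118, 97, 95, 97, 105, 111, 122]
208 [172, 173, 170, 168, 168, 169, 161, 126, 86, 72, 74, 74, 75, 76, 90]
```

Emit:
play_rows --pt "0 0 -2 0 0 0" --pt "0 0 -2 0 0 0" --pt "0 0 -2 0 0 0" --pt "0 0 0 0 0 0"

```text
clock: 4.58
position: [598.0, -27.8, 25.5]
ee_rot: [0.988, -0.156, -0.0, 0.0]
contact_force: [-0.1, 0.0, -0.1]
gripper_width: -0.1
grasp_force: 0.0
```

Emit:
play_rows --pt "0 0 -2 0 0 0" --pt "0 0 -2 0 0 0" --pt "0 0 0 0 0 0"

```text
clock: 4.83
position: [598.0, -27.7, 21.4]
ee_rot: [0.988, -0.156, -0.0, 0.0]
contact_force: [-0.6, 0.3, -1.1]
gripper_width: -0.3
grasp_force: 0.0
```

Run:
```python
from h import *
st=read_state(); print(st['clock'],st['position'],st['contact_force'])
s=get_image('scene'); tip=st['position']-[0,0,25]; print(proj(s,tip),proj(s,tip+[0,-30,0]),proj(s,tip+[0,0,20]))
im=s['image'].astype(int); x=287
for r in range(184,206): print(r,[int(im[r,c].mean()) for c in range(x-8,x+10)])
```

```text
4.8333 [597.97757911 -27.72483144  21.42476757] [-0.62878263  0.31474161 -1.14650941]
[[287.02013965 200.11005259]] [[291.61119587 192.57127182]] [[287.13212205 194.32969589]]
184 [157, 136, 100, 74, 68, 67, 67, 68, 76, 96, 108, 104, 101, 122, 144, 169, 178, 177]
185 [173, 162, 131, 87, 68, 68, 67, 69, 81, 105, 113, 106, 103, 121, 142, 169, 178, 178]
186 [175, 168, 140, 92, 70, 69, 68, 68, 82, 108, 116, 107, 102, 122, 147, 172, 179, 178]
187 [176, 169, 140, 92, 71, 71, 68, 69, 81, 108, 116, 107, 103, 124, 154, 174, 178, 178]
188 [176, 169, 141, 93, 70, 69, 69, 70, 83, 108, 116, 108, 107, 136, 167, 178, 178, 177]
189 [176, 170, 145, 98, 73, 71, 70, 69, 83, 108, 116, 106, 107, 142, 172, 179, 178, 175]
190 [176, 174, 159, 121, 89, 75, 69, 70, 83, 108, 114, 102, 108, 142, 172, 178, 177, 174]
191 [176, 175, 171, 155, 126, 96, 78, 73, 86, 109, 114, 104, 117, 149, 173, 177, 175, 173]
192 [177, 175, 174, 170, 160, 139, 114, 95, 97, 112, 122, 126, 146, 168, 176, 176, 173, 171]
193 [176, 174, 174, 174, 173, 169, 158, 138, 128, 131, 145, 161, 171, 176, 177, 174, 172, 170]
194 [175, 174, 175, 17
[... 417 characters left out ...]
 175, 173, 171, 170, 167, 166, 163]
199 [170, 169, 167, 168, 170, 172, 173, 172, 171, 170, 170, 169, 168, 167, 166, 165, 165, 164]
200 [169, 167, 167, 168, 171, 173, 173, 171, 169, 166, 166, 164, 164, 163, 164, 164, 164, 163]
201 [168, 167, 168, 169, 171, 173, 173, 171, 168, 166, 164, 162, 162, 163, 163, 162, 163, 163]
202 [168, 168, 168, 170, 172, 173, 173, 171, 169, 166, 165, 162, 163, 163, 163, 163, 163, 163]
203 [168, 168, 169, 171, 173, 174, 172, 170, 169, 168, 164, 162, 162, 163, 164, 164, 165, 165]
204 [168, 168, 169, 172, 173, 172, 171, 170, 170, 169, 166, 164, 164, 164, 166, 167, 170, 171]
205 [169, 169, 170, 172, 173, 172, 170, 169, 169, 169, 166, 162, 161, 163, 168, 171, 173, 173]
```

Emit:
play_rows --pt "0 0 -3 0 0 0" --pt "0 0 -3 0 0 0" --pt "0 0 -3 0 0 0" --pt "0 0 0 0 0 0"

```text
clock: 5.22
position: [597.7, -27.8, 12.0]
ee_rot: [0.988, -0.156, -0.001, 0.0]
contact_force: [-1.0, 0.6, 0.0]
gripper_width: -0.2
grasp_force: 0.0
```

Emit:
play_rows --pt "0 0 -2 0 0 0" --pt "0 0 -2 0 0 0" --pt "0 0 -2 0 0 0" --pt "0 0 0 0 0 0"

```text
clock: 5.55
position: [598.0, -27.8, 6.4]
ee_rot: [0.988, -0.156, -0.0, 0.0]
contact_force: [-0.4, 0.3, -0.0]
gripper_width: 0.2
grasp_force: 0.0
```

Run:
```python
from h import *
st=read_state(); print(st['clock'],st['position'],st['contact_force'])
s=get_image('scene'); tip=st['position'].copy(); print(proj(s,tip),proj(s,tip-[0,0,25]))
im=s['image'].astype(int); x=287
for r in range(190,206): print(r,[int(im[r,c].mean()) for c in range(x-8,x+10)])
```

```text
5.55 [597.99955207 -27.77544673   6.4409972 ] [-0.36099812  0.25405589 -0.04812907]
[[287.07573633 197.21846541]] [[286.93750771 204.32865041]]
190 [173, 162, 132, 88, 68, 68, 67, 68, 81, 108, 114, 100, 97, 117, 150, 172, 176, 174]
191 [175, 168, 139, 91, 69, 67, 66, 69, 82, 108, 114, 99, 99, 122, 153, 173, 174, 172]
192 [176, 169, 139, 91, 70, 67, 68, 70, 85, 109, 113, 100, 105, 136, 165, 174, 173, 171]
193 [175, 169, 144, 95, 71, 68, 67, 71, 85, 109, 114, 101, 111, 142, 168, 173, 172, 170]
194 [175, 172, 156, 112, 79, 69, 68, 71, 84, 108, 114, 103, 116, 146, 169, 173, 170, 169]
195 [173, 173, 168, 143, 110, 82, 70, 70, 83, 109, 114, 105, 123, 156, 171, 172, 170, 168]
196 [171, 173, 174, 169, 153, 120, 94, 82, 88, 110, 116, 115, 139, 165, 172, 170, 168, 167]
197 [170, 171, 173, 174, 170, 158, 138, 120, 113, 118, 128, 138, 160, 171, 171, 169, 167, 164]
198 [171, 170, 169, 169, 170, 169, 165, 158, 144, 140, 148, 161, 169, 170, 169, 167, 165, 164]
199 [170, 169, 168, 168, 169, 171, 172, 170, 164, 161, 163, 168, 168, 167, 166, 166, 164, 164]
200 [169, 168, 167, 168, 171, 173, 173, 171, 168, 166, 165, 164, 164, 163, 164, 164, 163, 163]
201 [167, 167, 168, 169, 172, 173, 173, 170, 168, 165, 164, 163, 162, 162, 163, 163, 163, 163]
202 [167, 168, 168, 170, 172, 173, 172, 170, 168, 167, 164, 163, 162, 162, 163, 163, 163, 163]
203 [168, 168, 168, 171, 173, 173, 172, 170, 170, 168, 165, 162, 161, 162, 164, 163, 164, 165]
204 [169, 168, 170, 171, 174, 173, 171, 169, 170, 168, 166, 164, 164, 165, 166, 167, 169, 171]
205 [169, 169, 170, 173, 172, 171, 170, 169, 169, 168, 166, 162, 161, 163, 167, 171, 172, 173]
```

Emit:
play_rows --pt "0 0 -3 0 0 0" --pt "0 0 -3 0 0 0" --pt "0 0 -2 0 0 0" --pt "0 0 0 0 0 0"

```text
clock: 5.93
position: [597.9, -27.8, -1.7]
ee_rot: [0.988, -0.156, -0.001, 0.0]
contact_force: [-0.1, -0.5, -0.2]
gripper_width: 0.2
grasp_force: 0.0
```

Emit:
play_rows --pt "0 0 -2 0 0 0" --pt "0 0 -2 0 0 0" --pt "0 0 -2 0 0 0" --pt "0 0 0 0 0 0"

```text
clock: 6.27
position: [598.3, -27.7, -7.3]
ee_rot: [0.988, -0.156, -0.0, 0.0]
contact_force: [0.4, 0.3, -0.6]
gripper_width: 0.3
grasp_force: 0.0
```

Emit:
play_rows --pt "0 0 -2 0 0 0" --pt "0 0 -2 0 0 0" --pt "0 0 0 0 0 0"

```text
clock: 6.52
position: [598.5, -27.7, -7.6]
ee_rot: [0.988, -0.156, 0.0, 0.0]
contact_force: [-6.8, 1.3, 20.0]
gripper_width: 0.2
grasp_force: 9.9
```

Run:
```python
from h import *
st=read_state(); print(st['clock'],st['position'],st['contact_force'])
s=get_image('scene'); t=get_image('top'); tip=st['position'].copy(); print(proj(s,tip))
o=np.zeros((480,800,3),np.uint8)
o[:,:400]=cv2.resize(s['image'][130:250,240:340,::-1],None,fx=4,fy=4,interpolation=2)
for u in proj(s,[tip*[1,1,0]]): cv2.circle(o,tuple(int(v) for v in (u-[240,130]+.5)*4),3,(0,255,0),1)
o[:,400:]=cv2.resize(t['image'][130:250,290:390,::-1],None,fx=4,fy=4,interpolation=2)
cv2.imwrite('pics/c5.png',o)
```

```text
6.5167 [598.51267766 -27.70786232  -7.56651458] [-6.84733767  1.28690749 19.98482602]
[[286.79909391 201.19002499]]
```

View pics/c5.png

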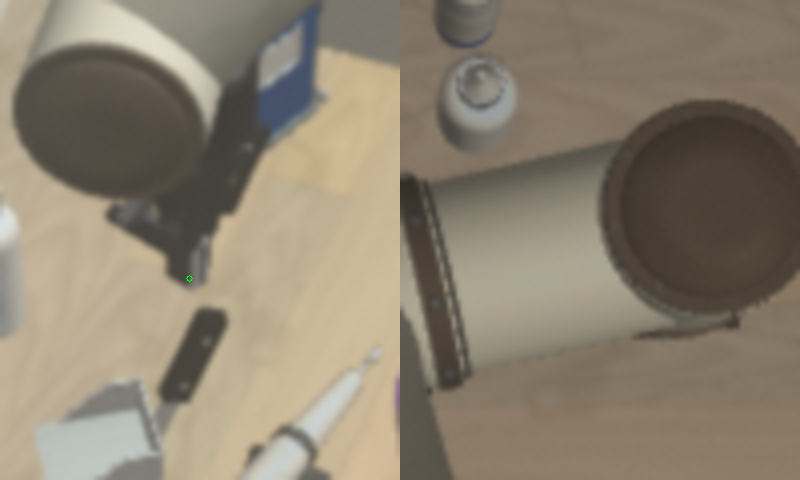

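The fingers touched the bench at a reported z of -7.6, so the tips sit at reported z + 7.5 mm; x and y agree with the camera. With that offset I'll tip the bin.

Emit:
play_rows --pt "0 0 20 0 0 0" --pt "0 0 40 0 0 0" --pt "0 0 40 0 0 0" --pt "0 -10 40 0 0 0" --pt "4 -30 21 0 0 0" --pt "6 -30 0 0 0 0" --pt "6 -30 0 0 0 0" --pt "4 -30 0 0 0 0" --pt "4 -19 0 0 0 0" --pt "0 0 0 0 0 0" --pt "0 0 0 0 0 0" --pt "0 0 -20 0 0 0" --pt "0 0 -20 0 0 0"

```text
clock: 7.7
position: [623.2, -175.9, 110.9]
ee_rot: [0.988, -0.156, 0.002, -0.0]
contact_force: [0.2, 0.2, 0.3]
gripper_width: 0.1
grasp_force: 0.0
```

Run:
```python
from h import *
st=read_state(); print(st['clock'],st['position'],st['contact_force'])
s=get_image('scene'); save(s,'s6',(240,60,360,200),4)
```

```text
7.7 [ 623.17116264 -175.94368878  110.92897031] [0.18998073 0.23500056 0.33901909]
```

View pics/s6.png

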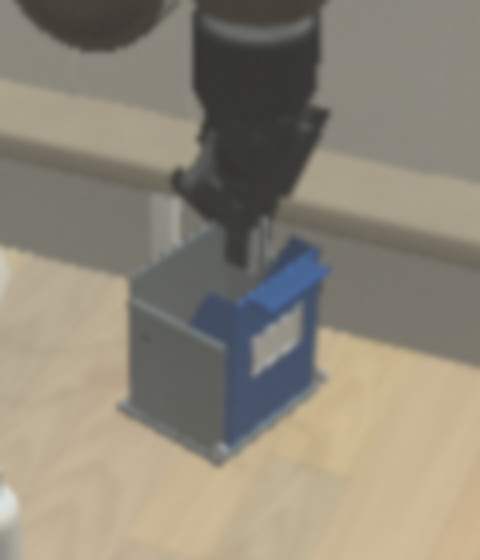

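The fingers at (245,255) hang inside the open bin just behind the panel at (290,280). I'll lower them and pull forward.

Emit:
play_rows --pt "0 0 -20 0 0 0" --pt "0 0 -20 0 0 0" --pt "0 0 0 0 0 0" --pt "-5.7 1.9 0 0 0 0" --pt "-5.7 1.9 0 0 0 0" --pt "-5.7 1.9 0 0 0 0" --pt "-5.7 1.9 0 0 0 0" --pt "-5.7 1.9 0 0 0 0" --pt "-5.7 1.9 0 0 0 0" --pt "-5.7 1.9 0 0 0 0" --pt "-5.7 1.9 0 0 0 0" --pt "-5.7 1.9 0 0 0 0" --pt "-5.7 1.9 0 0 0 0"

```text
clock: 8.83
position: [564.1, -157.5, 69.9]
ee_rot: [0.988, -0.156, -0.001, 0.0]
contact_force: [1.7, -0.5, -0.4]
gripper_width: 0.1
grasp_force: 0.3
```

Emit:
play_rows --pt "-5.7 1.9 0 0 0 0" --pt "-5.7 1.9 0 0 0 0" --pt "-5.7 1.9 0 0 0 0" --pt "-5.7 1.9 0 0 0 0" --pt "-5.7 1.9 0 0 0 0" --pt "-4 1.3 0 0 0 0" --pt "0 0 0 0 0 0"

```text
clock: 9.42
position: [531.6, -146.7, 69.9]
ee_rot: [0.988, -0.156, -0.001, -0.0]
contact_force: [-0.0, 0.4, -0.5]
gripper_width: 0.2
grasp_force: 0.0
```

```bash
cat > blue.py <<'E'
from h import *
def blue(c,box):
    im=c['image'][box[1]:box[3],box[0]:box[2]]; h=cv2.cvtColor(im,cv2.COLOR_RGB2HSV)
    m=cv2.inRange(h,(100,80,30),(130,255,255)); cs=[k for k in cv2.findContours(m,0,1)[0] if cv2.contourArea(k)>40]
    if not cs: return None
    k=max(cs,key=cv2.contourArea); r=cv2.minAreaRect(k); return cv2.contourArea(k),(cv2.boxPoints(r)+box[:2]).round(1).tolist()
E
python3 - <<'E'
from blue import *
st=read_state(); print(st['clock'],st['position'],st['contact_force'])
print(blue(get_image('scene'),(260,90,370,220)),blue(get_image('top'),(370,150,460,260)))
E
```

```text
9.4167 [ 531.63600694 -146.66620127   69.89907789] [-0.04675625  0.38384163 -0.486485  ]
(901.5, [[291.7, 160.2], [299.8, 131.8], [349.8, 146.1], [341.7, 174.5]]) (392.0, [[391.8, 196.6], [397.0, 179.7], [435.1, 191.4], [429.9, 208.4]])
```

The pull force has dropped to zero, so the bin is sinking by itself. I'll lift clear and measure the scoop, crucible and tipped bin.

Emit:
play_rows --pt "0 0 35 0 0 0" --pt "0 5 40 0 0 0" --pt "0 25 30 0 0 0" --pt "0 25 0 0 0 0" --pt "0 0 0 0 0 0" --gripper 0.6

```text
clock: 9.93
position: [534.6, -89.3, 177.6]
ee_rot: [0.988, -0.155, 0.003, -0.001]
contact_force: [0.4, -0.5, -1.9]
gripper_width: 50.9
grasp_force: 0.0
```

Run:
```python
from blue import *
st=read_state(); print(st['clock'],st['position'],st['joints'].round(2))
s=get_image('scene'); t=get_image('top')
print(blue(s,(260,90,370,220)),blue(t,(370,150,460,260)))
def T(o,yaw,p): a=np.radians(yaw); p=np.atleast_2d(np.array(p,float)); return np.c_[p[:,0]*np.cos(a)-p[:,1]*np.sin(a)+o[0],p[:,0]*np.sin(a)+p[:,1]*np.cos(a)+o[1],p[:,2]]
print('expect pull lip/panel tips scene/top',proj(s,T((628,-179),-18,[(-143,43,33),(-143,-43,33)])).round(1).tolist(),proj(t,T((628,-179),-18,[(-143,43,33),(-143,-43,33)])).round(1).tolist())
# nuggets
for n,c,b in(('s',s,(260,90,370,220)),('t',t,(370,150,460,260))):
    h=cv2.cvtColor(c['image'][b[1]:b[3],b[0]:b[2]],cv2.COLOR_RGB2HSV); m=cv2.inRange(h,(10,110,60),(28,255,255)); N,L,S,Q=cv2.connectedComponentsWithStats(m)
    print(n,[(int(S[i,4]),(Q[i]+b[:2]).round(1).tolist()) for i in range(1,N) if S[i,4]>3])
# scoop
for z,p in((100,(295.2,228)),(45,(285.6,216.4))): print('handle',z,plane(t,p,z))
im=s['image'][195:250,270:310].astype(int); m=(im.max(2)<100).astype(np.uint8); N,L,S,Q=cv2.connectedComponentsWithStats(m); i=1+np.argmax(S[1:,4])
pts=np.argwhere(L==i)[:,::-1]+[270,195]; r=cv2.minAreaRect(pts.astype(np.float32)); bp=cv2.boxPoints(r); print('scene handle',S[i],bp.round(1).tolist())
print('grip ray z72',plane(s,r[0],72),'centre tri',two(t,(290.6,222.4),s,r[0]))
F=[plane(t,p,z)[:2] for p,z in(((257.7,201.3),0),((278.5,185.4),0),((295.7,207.8),20),((274.8,223.7),20))]; print('bowl c',np.mean(F,0),F)
for o_,yw in(((586,119),37),): print(proj(t,T(o_,yw,[(32,29,0),(32,-29,0),(-32,-29,27),(-32,29,27),(-66,0,100)])).round(1).tolist(),proj(s,T(o_,yw,[(32,29,0),(32,-29,0),(-66,0,100),(-56,0,72)])).round(1).tolist())
# crucible: saturation/dark inner edges
for c,b in((t,(130,225,185,280)),(s,(215,315,295,390))):
    g=cv2.cvtColor(c['image'][b[1]:b[3],b[0]:b[2]],cv2.COLOR_RGB2GRAY); v=g[5:-5,5:-5]
    q=cv2.HoughCircles(cv2.GaussianBlur(g,(3,3),0),cv2.HOUGH_GRADIENT,1,20,param1=80,param2=12,minRadius=17,maxRadius=28); print('circ',None if q is None else [(x+b[0],y+b[1],r,plane(c,(x+b[0],y+b[1]),46).round(1).tolist()) for x,y,r in q[0][:3].tolist()])
```

```text
9.9333 [534.56290552 -89.34927182 177.59192213] [ 0.13  0.28 -0.27 -0.   -1.01  1.13]
(1362.5, [[290.6, 160.8], [305.6, 130.8], [355.2, 155.6], [340.2, 185.6]]) None
expect pull lip/panel tips scene/top [[332.0, 183.0], [352.0, 166.4]] [[374.2, 241.5], [411.5, 253.7]]
s [(5, [317.4, 151.2]), (4, [315.5, 155.0])]
t []
handle 100 [532.95250907  80.85153507 100.        ]
handle 45 [560.0056078  101.77756024  45.        ]
scene handle [ 10  13  16  23 173] [[278.6000061035156, 228.8000030517578], [290.20001220703125, 205.60000610351562], [296.6000061035156, 208.8000030517578], [285.0, 232.0]]
grip ray z72 [545.14774429  96.51701169  72.        ] centre tri [546.65081017  90.87458511  65.75925832]
bowl c [589.22453484 123.00055598] [array([597.21490296, 166.91263447]), array([634.00569657, 119.0876305 ]), array([580.79352419,  79.50201659]), array([544.88401564, 126.49994236])]
[[260.1, 202.6], [280.2, 187.6], [297.0, 208.9], [276.3, 224.4], [296.0, 227.8]] [[255.4, 254.0], [250.6, 234.8], [296.1, 206.1], [291.2, 215.9]]
circ [(156.5, 250.5, 21.600000381469727, [484.3, 386.4, 46.0])]
circ [(253.5, 353.5, 27.399999618530273, [482.8, 394.9, 46.0])]
```

Emit:
play_rows --pt "1 18 0 0 0 0.92" --pt "1 18 0 0 0 0.92" --pt "1 18 0 0 0 0.92" --pt "1 18 0 0 0 0.92" --pt "1 18 0 0 0 0.92" --pt "1 18 0 0 0 0.92" --pt "1 18 0 0 0 0.92" --pt "1 18 0 0 0 0.92" --pt "0 18 0 0 0 0.92" --pt "0 16 0 0 0 0.92" --pt "0 0 0 0.5 -0.666 0" --pt "0 0 0 0.5 -0.666 0" --pt "0 0 0 0.5 -0.666 0" --pt "0 0 0 0.5 -0.666 0" --pt "0 0 0 0 0 0" --pt "0 0 0 0 0 0"

```text
clock: 11.37
position: [540.2, 84.6, 174.2]
ee_rot: [0.934, 0.314, 0.164, -0.054]
contact_force: [0.5, 0.6, 0.4]
gripper_width: 51.7
grasp_force: 0.0
```

Run:
```python
from blue import *
st=read_state(); p=st['position'];R=Rot.from_quat(st['ee_rot']).as_matrix(); print(st['clock'],p,st['joints'].round(2),st['gripper_width'],R.round(3).tolist())
s=get_image('scene'); t=get_image('top')
z=R[:,2];y=R[:,1]
for nm,g in(('A',p-7.5*z),('B',p+25*z+[0,0,32.5])):
    print(nm,[proj(s,g+k*y*32-5*z).round(1)[0].tolist() for k in(-1,1)],[proj(t,g+k*y*32-5*z).round(1)[0].tolist() for k in(-1,1)])
# dark components in scene near
im=s['image'].astype(int); c=proj(s,p)[0]; x0,y0=int(c[0])-45,int(c[1])-55; 
m=(im[y0:y0+75,x0:x0+90].max(2)<105)
for r in range(0,75,2): print(y0+r,''.join('#' if v else '.' for v in m[r]))
print(x0)
print('blue',blue(s,(260,90,370,220)),blue(t,(360,150,460,280)))
```

```text
11.3667 [540.23743351  84.57269229 174.22454415] [ 0.4   0.17 -0.43 -0.14 -0.64  1.91] 51.72154428908676 [[0.75, 0.603, 0.272], [0.568, -0.798, 0.203], [0.339, 0.002, -0.941]]
A [[299.3, 186.7], [291.1, 166.0]] [[281.2, 234.8], [308.3, 214.4]]
B [[293.9, 186.8], [285.8, 166.1]] [[277.7, 230.1], [304.8, 209.7]]
125 ...................................#######################################################
127 .................................#########################################################
129 ..............................#.##########################################################
131 ............................#..###########################################################
133 .................................#########################################################
135 .................................#########################################################
137 ..........................##.........##################################################...
139 ..........................######........##########################################........
141 ........................
[... 2279 characters left out ...]
...................................................................
191 ..........................................................................................
193 ..........................................................................................
195 ..........................................................................................
197 ..........................................................................................
199 ..........................................................................................
247
blue (540.0, [[310.0, 162.4], [328.0, 142.0], [354.0, 164.9], [336.0, 185.4]]) (2341.0, [[374.9, 241.7], [392.4, 185.3], [433.9, 198.2], [416.4, 254.6]])
```

The tip matches the tool-axis version, so the tips are really 7.5 mm behind the reported TCP along the tool. The bin's lip pixels match the stop position, so it is fully tipped. Next I grasp the scoop along its handle.

Emit:
play_rows --pt "-13 -9 0 0 0 0" --pt "-13.5 -8.3 0 0 0 0" --pt "0 0 0 0 0 0" --pt "9.2 6.9 -31.9 0 0 0" --pt "9.2 6.9 -31.9 0 0 0" --pt "9.2 6.9 -31.9 0 0 0" --pt "4.6 3.4 -16 0 0 0" --pt "4.6 3.4 -16 0 0 0" --pt "0 0 0 0 0 0" --pt "0 0 0 0 0 0"

```text
clock: 12.3
position: [551.7, 96.6, 46.2]
ee_rot: [0.933, 0.315, 0.164, -0.054]
contact_force: [0.2, 0.7, -0.5]
gripper_width: 51.1
grasp_force: 0.0
```

Emit:
play_rows --pt "0 0 0 0 0 0" --pt "0 0 0 0 0 0" --pt "0 0 0 0 0 0" --pt "0 0 0 0 0 0" --pt "0 0 0 0 0 0" --pt "0 0 0 0 0 0" --gripper 0

```text
clock: 12.8
position: [551.7, 96.3, 48.6]
ee_rot: [0.933, 0.314, 0.166, -0.054]
contact_force: [-2.1, -0.7, 7.0]
gripper_width: 11.4
grasp_force: 59.1
```

Grasped: opening 11.4 mm with 59 N on the pad. I'll lift straight up and check the scoop in the hand and the tray contents numerically.

Emit:
play_rows --pt "0 0 10 0 0 0" --pt "0 0 30 0 0 0" --pt "0 0 35 0 0 0" --pt "0 0 35 0 0 0" --pt "0 0 20 0 0 0" --pt "0 0 0 0 0 0" --pt "0 0 0 0 0 0"

```text
clock: 13.38
position: [551.1, 96.4, 178.9]
ee_rot: [0.933, 0.314, 0.166, -0.055]
contact_force: [0.0, -0.0, -1.2]
gripper_width: 11.3
grasp_force: 58.4
```

```bash
cat > geo.py <<'E'
from blue import *
A=np.radians(-18); SR=np.array([[np.cos(A),-np.sin(A),0],[np.sin(A),np.cos(A),0],[0,0,1]]); SO=np.array([628,-179,0.])
def scoop_from(p,q):   # tool pose -> scoop R, origin (nominal)
    R=Rot.from_quat(q).as_matrix(); c,s=np.cos(np.radians(20)),np.sin(np.radians(20))
    # tool axes in scoop frame: y=-y, z=(s,0,-c), x=y×z
    M=np.array([[c,0,s],[0,-1,0],[s,0,-c]]); Rs=R@M.T
    return Rs, p-Rs@np.array([-45,0,48.])
E
python3 - <<'E'
from geo import *
st=read_state(); p=st['position']; Rs,o=scoop_from(p,st['ee_rot']); print(st['clock'],p,st['grasp_force'],st['contact_force'],'\n',Rs.round(3),o)
s=get_image('scene'); t=get_image('top')
C=[(32,29,0),(32,-29,0),(17,29,2.5),(17,-29,2.5),(-32,29,27),(-32,-29,27)]
print('pred scene',proj(s,o+np.array(C)@Rs.T).round(1).tolist())
h=cv2.cvtColor(s['image'],cv2.COLOR_RGB2HSV); u=proj(s,o)[0].astype(int)
m=((h[...,1]<45)&(h[...,2]>120)).astype(np.uint8)
x0,y0=u[0]-35,u[1]-35
for r in range(0,70,2): print(y0+r,''.join('#' if v else '.' for v in m[y0+r,x0:x0+70]))
print(x0)
# tray in stand coords
h=cv2.cvtColor(t['image'],cv2.COLOR_RGB2HSV)
b=(h[...,0]>100)&(h[...,0]<130)&(h[...,1]>80)
y=(h[...,0]>8)&(h[...,0]<32)&(h[...,1]>105)
for nm,mm,z in(('blue',b,30),('brass',y,25)):
    mm=mm.copy(); mm[:150]=0; mm[290:]=0; mm[:,:360]=0; mm[:,460:]=0
    pts=np.argwhere(mm)[:,::-1]; W=np.array([plane(t,q,z) for q in pts]) if len(pts) else np.zeros((0,3)); L=(W-SO)@SR
    print(nm,len(L))
    for k in range(-180,20,10):
        w=L[(L[:,0]>=k)&(L[:,0]<k+10)]
        if len(w): print(k,len(w),w[:,1].min().round(),w[:,1].max().round())
    if nm=='brass':
        N,Lb,S,Q=cv2.connectedComponentsWithStats(mm.astype(np.uint8)); print([(int(S[i,4]),((plane(t,Q[i],z)-SO)@SR).round(0).tolist()) for i in range(1,N) if S[i,4]>2])
E
```

```text
13.3833 [551.06516292  96.37511314 178.87880614] 58.415921330451965 [ 0.01217461 -0.04967836 -1.17240543] 
 [[ 0.797 -0.604 -0.003]
 [ 0.604  0.797  0.   ]
 [ 0.002 -0.002  1.   ]] [587.07805337 123.55582134 130.9905944 ]
pred scene [[251.6, 214.5], [246.3, 194.9], [258.8, 212.4], [253.3, 192.9], [282.7, 199.7], [276.0, 180.6]]
166 ...............................................##.....................
168 ...................................................##.................
170 ....##...............................................#................
172 ...####..............................................#................
174 ...######.............................................................
176 .##########...........................................................
178 ############..........................................................
180 ############..........................................................
182 ###############.......................#########.......................
184 ################..................##############......................
186 ################
[... 1594 characters left out ...]
...................................
230 #.....................................................................
232 ......................................................................
234 ......................................................................
229
blue 2204
-150 27 -26.0 32.0
-140 173 -49.0 39.0
-130 181 -50.0 39.0
-120 183 -50.0 39.0
-110 183 -51.0 39.0
-100 184 -51.0 39.0
-90 185 -52.0 40.0
-80 188 -53.0 40.0
-70 187 -53.0 39.0
-60 191 -54.0 41.0
-50 126 -55.0 40.0
-40 46 -52.0 40.0
-30 178 -54.0 38.0
-20 172 -55.0 35.0
brass 106
-50 18 -38.0 28.0
-40 88 -42.0 30.0
[(24, [-36.0, 25.0, 25.0]), (20, [-38.0, 5.0, 25.0]), (21, [-37.0, -10.0, 25.0]), (41, [-36.0, -32.0, 25.0])]
```

The scoop sits in the hand as predicted, within about 2 px. The nuggets lie in one row along the corner, and the tipped bin measures about 3.5 mm further back than I had it. I'll compute the scooping waypoints.

```bash
cat >> geo.py <<'E'
SO=np.array([631.3,-180.1,0.])
th=1.4
def tray(u,v,y):  # lip point in world
    q=np.array([-35,0,14.])+np.array([4*np.cos(th)-3*np.sin(th),0,4*np.sin(th)+3*np.cos(th)])+u*np.array([-np.sin(th),0,np.cos(th)])+v*np.array([np.cos(th),0,np.sin(th)])+[0,y,0]
    return SO+SR@q
def target(L,yaw,al):
    Rs=(Rot.from_euler('z',yaw,degrees=True)*Rot.from_euler('y',-al,degrees=True)).as_matrix()
    return L+Rs@np.array([-77,0,48.]),Rs
def plan(wps):
    st=read_state(); p=st['position']; Rs,o=scoop_from(p,st['ee_rot'])
    e=Rot.from_matrix(Rs).as_euler('ZYX',degrees=True); print('clock',st['clock'],'rep',p.round(1),'lip',(o+Rs@[32,0,0]).round(1),'yaw,pitchup,roll',(e*[1,-1,1]).round(1),'F',st['contact_force'].round(1),'g',round(st['grasp_force'],1))
    for n,L,yaw,al in wps:
        r,R=target(np.array(L),yaw,al); w=Rot.from_matrix(R@Rs.T).as_rotvec(degrees=True)/6
        print(n,'rep',r.round(1),'d',(r-p).round(1),'turn',w.round(2)); p,Rs=r,R
E
python3 - <<'E'
from geo import *
Y=-9
plan([('yaw',tray(75,95,Y),-18,0),('W0',tray(72,12,Y),-18,-10),('W1',tray(72,0,Y),-18,-10),('W2',tray(1,0,Y),-18,-10),('W3a',tray(1,64*np.sin(np.radians(17)),Y),-18,7),('W3b',tray(2,64*np.sin(np.radians(35)),Y),-18,25),('W4',tray(28,48,Y),-18,25),('W5',tray(40,140,Y),-18,25)])
E
```

```text
clock 13.4833 rep [549.9  95.9 176. ] lip [611.1 142.3 127.8] yaw,pitchup,roll [37.2 -0.2 -0. ] F [-0.9 -0.7 -1.9] g 58.4
yaw rep [ 464.9 -135.5  172.8] d [ -85.  -231.4   -3.2] turn [ 0.01 -0.03 -9.19]
W0 rep [ 463.3 -135.   103.2] d [ -1.6   0.5 -69.7] turn [0.52 1.59 0.  ]
W1 rep [ 461.4 -134.4   91.3] d [ -1.9   0.6 -11.8] turn [0. 0. 0.]
W2 rep [ 527.9 -156.    79.3] d [ 66.5 -21.6 -12.1] turn [0. 0. 0.]
W3a rep [ 516.9 -152.4   75.3] d [-11.    3.6  -3.9] turn [-0.88 -2.69  0.  ]
W3b rep [ 511.5 -150.6   65.9] d [-5.4  1.8 -9.4] turn [-0.93 -2.85 -0.  ]
W4 rep [ 488.9 -143.3   81.5] d [-22.5   7.3  15.5] turn [0. 0. 0.]
W5 rep [ 492.5 -144.5  174.2] d [ 3.6 -1.2 92.7] turn [0. 0. 0.]
```

Emit:
play_rows --pt "-7 -19.3 0 0 0 -0.766" --pt "-7 -19.3 0 0 0 -0.766" --pt "-7 -19.3 0 0 0 -0.766" --pt "-7 -19.3 0 0 0 -0.766" --pt "-7 -19.3 0 0 0 -0.766" --pt "-7 -19.3 0 0 0 -0.766" --pt "-7 -19.3 0 0 0 -0.766" --pt "-7 -19.3 0 0 0 -0.766" --pt "-7 -19.3 0 0 0 -0.766" --pt "-7 -19.3 0 0 0 -0.766" --pt "-7 -19.3 0 0 0 -0.766" --pt "-8 -19.1 0 0 0 -0.766" --pt "0 0 -15 0.26 0.8 0" --pt "0 0 -15 0.26 0.8 0" --pt "-1.6 0.5 -15 0 0 0" --pt "0 0 -15 0 0 0" --pt "0 0 0 0 0 0" --pt "0 0 0 0 0 0"

```text
clock: 14.98
position: [463.1, -134.8, 115.4]
ee_rot: [0.984, -0.155, 0.083, 0.015]
contact_force: [0.3, -0.3, 0.2]
gripper_width: 11.5
grasp_force: 58.6
```

Run:
```python
from geo import *
Y=-9
plan([('W1',tray(72,0,Y),-18,-10)])
st=read_state(); s=get_image('scene'); t=get_image('top'); Rs,o=scoop_from(st['position'],st['ee_rot'])
print(proj(s,o+np.array([(32,29,0),(32,-29,0),(-32,29,27),(-32,-29,27)])@Rs.T).round(1).tolist())
im=s['image'].copy()[120:220,270:370,::-1]
cv2.imwrite('pics/s7.png',cv2.resize(np.hstack([im,t['image'][150:250,350:450,::-1]]),None,fx=4,fy=4,interpolation=2))
```

```text
clock 14.9833 rep [ 463.1 -134.8  115.4] lip [ 526.9 -155.7   54.3] yaw,pitchup,roll [-18.  -10.4  -0.2] F [ 0.3 -0.3  0.2] g 58.6
W1 rep [ 461.4 -134.4   91.3] d [ -1.7   0.4 -24.1] turn [ 0.02 -0.07 -0.01]
[[325.6, 165.1], [339.2, 154.3], [346.1, 163.3], [359.8, 152.0]]
```

Emit:
play_rows --pt "-1.5 0.4 -12 0 0 0" --pt "0 0 -8 0 0 0" --pt "0 0 -2 0 0 0" --pt "0 0 0 0 0 0"

```text
clock: 15.42
position: [462.6, -134.3, 95.0]
ee_rot: [0.984, -0.155, 0.085, 0.014]
contact_force: [0.2, -0.3, 0.1]
gripper_width: 11.2
grasp_force: 58.6
```

Emit:
play_rows --pt "0 0 -2 0 0 0" --pt "0 0 -1.5 0 0 0" --pt "0 0 0 0 0 0"

```text
clock: 15.67
position: [463.1, -134.2, 91.8]
ee_rot: [0.984, -0.155, 0.085, 0.014]
contact_force: [-0.2, -0.1, -1.5]
gripper_width: 11.2
grasp_force: 58.6
```

Emit:
play_rows --pt "0 0 -1.5 0 0 0" --pt "0 0 -1.5 0 0 0" --pt "0 0 0 0 0 0"

```text
clock: 15.92
position: [464.4, -134.4, 90.8]
ee_rot: [0.984, -0.155, 0.087, 0.014]
contact_force: [-4.0, 0.3, 11.4]
gripper_width: 11.3
grasp_force: 60.4
```

Contact came at the height I modelled. I'll slide in along the tray.

Emit:
play_rows --pt "0 0 1 0 0 0" --pt "4.7 -1.52 -0.85 0 0 0" --pt "4.7 -1.52 -0.85 0 0 0" --pt "4.7 -1.52 -0.85 0 0 0" --pt "4.7 -1.52 -0.85 0 0 0" --pt "4.7 -1.52 -0.85 0 0 0" --pt "4.7 -1.52 -0.85 0 0 0" --pt "4.7 -1.52 -0.85 0 0 0" --pt "4.7 -1.52 -0.85 0 0 0" --pt "4.7 -1.52 -0.85 0 0 0" --pt "4.7 -1.52 -0.85 0 0 0" --pt "0 0 0 0 0 0"

```text
clock: 16.92
position: [512.2, -149.7, 82.3]
ee_rot: [0.984, -0.155, 0.087, 0.014]
contact_force: [1.1, -2.4, 3.4]
gripper_width: 11.5
grasp_force: 59.1
```

Run:
```python
from geo import *
plan([('W2',tray(1,0,-9),-18,-10)])
```

```text
clock 16.9167 rep [ 512.2 -149.7   82.3] lip [ 576.4 -170.6   21.7] yaw,pitchup,roll [-17.9  -9.9  -0.1] F [ 1.1 -2.4  3.4] g 59.1
W2 rep [ 527.9 -156.    79.3] d [15.8 -6.3 -3. ] turn [ 0.01  0.01 -0.01]
```

Emit:
play_rows --pt "4.7 -1.7 -0.85 0 0 0" --pt "4.7 -1.7 -0.85 0 0 0" --pt "3 -1.2 -0.5 0 0 0" --pt "0 0 0 0 0 0"

```text
clock: 17.25
position: [523.5, -154.3, 80.2]
ee_rot: [0.984, -0.155, 0.086, 0.014]
contact_force: [-2.8, -0.2, 8.0]
gripper_width: 11.3
grasp_force: 59.7
```

Emit:
play_rows --pt "2 -0.6 -0.3 0 0 0" --pt "2 -0.6 -0.3 0 0 0" --pt "0 0 0 0 0 0"

```text
clock: 17.5
position: [526.9, -155.5, 79.7]
ee_rot: [0.984, -0.155, 0.086, 0.014]
contact_force: [-5.0, 0.3, 9.0]
gripper_width: 11.2
grasp_force: 60.2
```

```bash
cat > nug.py <<'E'
from geo import *
def nug():
    t=get_image('top'); h=cv2.cvtColor(t['image'],cv2.COLOR_RGB2HSV); m=((h[...,0]>8)&(h[...,0]<32)&(h[...,1]>105)); m[:150]=0;m[270:]=0;m[:,:360]=0;m[:,455:]=0
    N,Lb,S,Q=cv2.connectedComponentsWithStats(m.astype(np.uint8)); print('top nug (stand)',[(int(S[i,4]),Q[i].round(1).tolist(),(SR.T@(plane(t,Q[i],28)-SO)).round(0)[:2].tolist()) for i in range(1,N) if S[i,4]>2])
    s=get_image('scene'); h=cv2.cvtColor(s['image'],cv2.COLOR_RGB2HSV); m=((h[...,0]>8)&(h[...,0]<30)&(h[...,1]>120)&(h[...,2]>60)); m[:100]=0;m[230:]=0;m[:,:260]=0;m[:,380:]=0
    N,Lb,S,Q=cv2.connectedComponentsWithStats(m.astype(np.uint8)); print('scene nug',[(int(S[i,4]),Q[i].round(1).tolist()) for i in range(1,N) if S[i,4]>2])
E
python3 - <<'E'
from nug import *
plan([('W2',tray(1,0,-9),-18,-10)]); nug()
E
```

```text
clock 17.5 rep [ 526.9 -155.5   79.7] lip [ 591.1 -176.3   19. ] yaw,pitchup,roll [-18.  -10.   -0.1] F [-5.   0.3  9. ] g 60.2
W2 rep [ 527.9 -156.    79.3] d [ 1.  -0.5 -0.4] turn [ 0.01 -0.01 -0.01]
top nug (stand) [(24, [395.8, 198.7], [-40.0, 25.0]), (18, [404.2, 201.5], [-41.0, 6.0]), (61, [417.4, 205.6], [-40.0, -25.0])]
scene nug []
```

Emit:
play_rows --pt "1.9 -0.6 -0.3 0 0 0" --pt "1.9 -0.6 -0.3 0 0 0" --pt "0 0 0 0 0 0"

```text
clock: 17.85
position: [528.5, -156.3, 79.7]
ee_rot: [0.984, -0.155, 0.084, 0.015]
contact_force: [-12.1, 5.0, 20.3]
gripper_width: 11.3
grasp_force: 62.0
```

Emit:
play_rows --pt "1.9 -0.6 -0.3 0 0 0" --pt "0 0 0 0 0 0"

```text
clock: 18.02
position: [529.1, -156.7, 79.8]
ee_rot: [0.984, -0.155, 0.083, 0.015]
contact_force: [-17.0, 9.0, 27.9]
gripper_width: 11.0
grasp_force: 63.0
```

Run:
```python
from nug import *
plan([('W2',tray(1,0,-9),-18,-10)]); nug()
```

```text
clock 18.0167 rep [ 529.1 -156.7   79.8] lip [ 592.8 -177.6   18.7] yaw,pitchup,roll [-18.  -10.4  -0.2] F [-17.    9.   27.9] g 63.0
W2 rep [ 527.9 -156.    79.3] d [-1.1  0.8 -0.6] turn [ 0.01 -0.07 -0.01]
top nug (stand) [(24, [395.8, 198.7], [-40.0, 25.0]), (19, [404.4, 201.5], [-40.0, 5.0]), (63, [417.5, 205.6], [-40.0, -25.0])]
scene nug []
```

The lip is against the end wall. I'll relieve the pressure, then rock the scoop back on its heel.

Emit:
play_rows --pt "-1 0.3 2.5 0 0 0" --pt "-1 0.4 1.5 0 0 0" --pt "-2.75 0.9 -1 -0.22 -0.672 0" --pt "-2.75 0.9 -1 -0.22 -0.672 0" --pt "-2.75 0.9 -1 -0.22 -0.672 0" --pt "-2.75 0.9 -1 -0.22 -0.672 0" --pt "0 0 0 0 0 0"

```text
clock: 18.7
position: [532.9, -160.9, 103.4]
ee_rot: [0.971, -0.147, 0.186, 0.035]
contact_force: [1.9, 33.7, 4.5]
gripper_width: 11.0
grasp_force: 72.7
```

Run:
```python
from nug import *
plan([('W3a',tray(1,64*np.sin(np.radians(17)),-9),-18,7),('W3b',tray(2,64*np.sin(np.radians(35)),-9),-18,25)]); nug()
```

```text
clock 18.7 rep [ 532.9 -160.9  103.4] lip [ 607.6 -185.    57.9] yaw,pitchup,roll [-17.4   1.8  -0.8] F [ 1.9 33.7  4.5] g 72.7
W3a rep [ 516.9 -152.4   75.3] d [-16.    8.5 -28.1] turn [-0.14 -0.86 -0.09]
W3b rep [ 511.5 -150.6   65.9] d [-5.4  1.8 -9.4] turn [-0.93 -2.85 -0.  ]
top nug (stand) [(110, [414.6, 196.8], [-23.0, -13.0])]
scene nug [(4, [311.8, 145.0])]
```

Run:
```python
from nug import *
st=read_state(); print(st['joints'].round(3),st['joint_vel'].round(2),st['wrist_torque'].round(2),st['contact_force'])
t=get_image('top'); print(blue(t,(360,150,460,280)))
s=get_image('scene'); im=np.hstack([s['image'][90:230,260:360],t['image'][140:280,360:460]])[:,:,::-1]
cv2.imwrite('pics/s8.png',cv2.resize(im,None,fx=4,fy=4,interpolation=2))
```

```text
[-0.025  0.24  -0.852  0.786 -0.159  0.531] [ 0.01  0.    0.01 -0.04  0.    0.  ] [9.13 0.54 3.24] [-1.18147522 29.15457367  3.86444985]
(689.0, [[377.3, 240.1], [397.1, 180.7], [436.1, 193.7], [416.3, 253.1]])
```

View pics/s8.png

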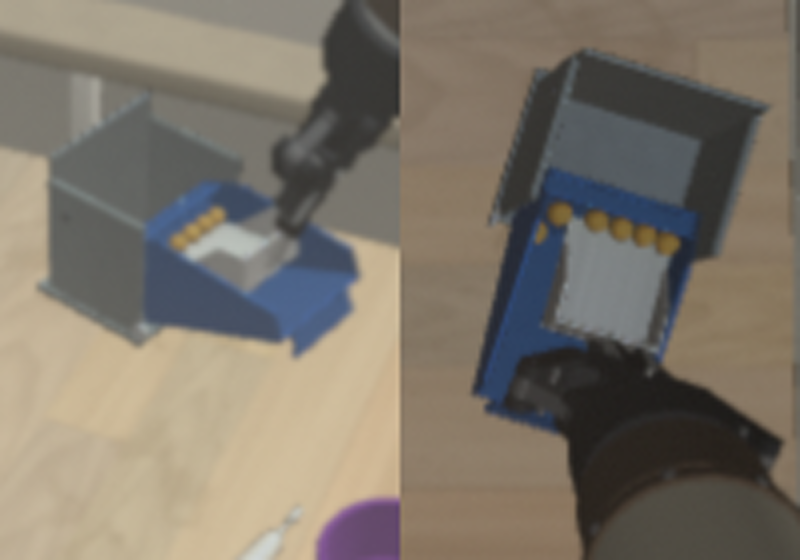

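The picture shows four nuggets at the scoop's edge (crop 597–668, 220–243) and two beside it at (540,235) and (560,213), with the bin tipped. Joint 5 is at its limit (-0.159), so this grip can't pitch up any further. I'll set the scoop back down in the tray and grip the handle again with the tool leaning forward.

Run:
```python
from nug import *
plan([('back',tray(3,2,-9),-18,-10)])
```

```text
clock 18.9 rep [ 533.8 -160.6  103.6] lip [ 608.5 -184.8   58.1] yaw,pitchup,roll [-17.6   1.9  -0.5] F [-1.  27.4  4.6] g 67.7
back rep [ 526.4 -155.5   81.6] d [ -7.4   5.1 -22. ] turn [ 0.69  1.86 -0.06]
```

Emit:
play_rows --pt "-2 1.3 -5 0.17 0.465 0" --pt "-2 1.3 -5 0.17 0.465 0" --pt "-2 1.3 -5 0.17 0.465 -0.03" --pt "-1.4 1.2 -5 0.17 0.465 -0.03" --pt "0 0 0 0 0 0" --pt "0 0 0 0 0 0"

```text
clock: 19.4
position: [536.5, -162.4, 93.7]
ee_rot: [0.98, -0.16, 0.114, 0.022]
contact_force: [-1.4, 37.0, 19.1]
gripper_width: 11.2
grasp_force: 79.0
```

Run:
```python
from nug import *
print(read_state()['joints'].round(3)); plan([('back',tray(3,1,-9),-18,-10)]); nug()
```

```text
[ 0.04   0.313 -0.572  0.194 -0.478  1.045]
clock 19.4 rep [ 536.5 -162.4   93.7] lip [ 603.6 -185.4   37. ] yaw,pitchup,roll [-18.6  -6.7  -0.4] F [-1.4 37.  19.1] g 79.0
back rep [ 526.2 -155.4   80.6] d [-10.3   7.  -13.1] turn [0.24 0.5  0.09]
top nug (stand) [(3, [394.7, 198.0], [-40.0, 28.0]), (21, [405.8, 198.7], [-34.0, 4.0]), (62, [417.6, 202.5], [-34.0, -24.0])]
scene nug [(4, [313.5, 151.2])]
```

Emit:
play_rows --pt "-2 3 1 0 0 0" --pt "-5 5 0 0.1 0.25 0.05" --pt "-4 2 -4 0.14 0.25 0.04" --pt "0 0 0 0 0 0"

```text
clock: 19.83
position: [522.0, -155.8, 88.5]
ee_rot: [0.984, -0.157, 0.082, 0.016]
contact_force: [0.9, 19.4, 11.2]
gripper_width: 11.0
grasp_force: 66.0
```

Run:
```python
from nug import *
plan([('back',tray(3,0,-9),-18,-10)]); nug()
```

```text
clock 19.8333 rep [ 522.  -155.8   88.5] lip [ 585.6 -177.    27.3] yaw,pitchup,roll [-18.2 -10.5  -0.4] F [ 0.9 19.4 11.2] g 66.0
back rep [ 526.1 -155.4   79.6] d [ 4.1  0.5 -8.9] turn [ 0.03 -0.09  0.02]
top nug (stand) [(6, [394.3, 198.5], [-41.0, 28.0]), (90, [414.6, 203.1], [-37.0, -18.0])]
scene nug []
```

Emit:
play_rows --pt "1 3 0 0 0 0" --pt "1 2 -3 0 0 0" --pt "1 0 -3 0 0 0" --pt "0 0 -2 0 0 0" --pt "0 0 0 0 0 0"

```text
clock: 20.35
position: [517.9, -153.5, 78.8]
ee_rot: [0.984, -0.158, 0.075, 0.019]
contact_force: [-7.8, 8.0, 16.1]
gripper_width: 11.2
grasp_force: 66.4
```

Run:
```python
from nug import *
plan([('back',tray(3,0,-9),-18,-10)]); nug()
st=read_state(); print(st['wrist_torque'])
t=get_image('top'); h=cv2.cvtColor(t['image'],cv2.COLOR_RGB2HSV)
for r in range(184,240,2): print(r,''.join('o' if (8<h[r,c,0]<32 and h[r,c,1]>105) else 'b' if (100<h[r,c,0]<130 and h[r,c,1]>80) else '#' if h[r,c,2]>125 and h[r,c,1]<60 else 'd' if h[r,c,2]<70 else '.' for c in range(372,446)))
```

```text
clock 20.35 rep [ 517.9 -153.5   78.8] lip [ 580.5 -175.    16.8] yaw,pitchup,roll [-18.4 -11.2  -0.8] F [-7.8  8.  16.1] g 66.4
back rep [ 526.1 -155.4   79.6] d [ 8.2 -1.9  0.8] turn [ 0.06 -0.23  0.05]
top nug (stand) [(5, [394.4, 198.8], [-42.0, 28.0]), (85, [414.7, 203.2], [-37.0, -18.0])]
scene nug []
[2.52359149 1.17959413 0.63079641]
184 ...............ddddddd.......................................ddddddddddd..
186 ..............ddddddd.......................................ddddddddddd...
188 ..............ddddddd..bbbbbb...............................dddddddddd....
190 .............ddddddddddbbbbbbbbbbbbb.......................ddddddddddd....
192 .............dddd.ddddbbbbbbbbbbbbbbbbbbbb................ddddddddddd.....
194 ................ddddddbbbbbbbbbbbbbbbbbbbbbbbbbb..........ddddddddddd.....
196 ................ddddddddbbbbbbbbbbbbbbbbbbbbbbbbbbbbbbb..ddddddddddd......
198 ...............dddddddoo.bb..#...oo..bbbbbbbbbbbbbbbbbbbbbbbbdddddd.......
200 ...............ddddb..o.bb..##.oooooo..oo.dbbbbbbbbbbbbbbbbbbbddddd.......
202 ..............ddddbbbbbbbb..##..ooo..oooo
[... 755 characters left out ...]
#..ddbbbbbbbbbb.....#####################..d..dbb...................
224 ....###.ddbbbbbbbbbbb.........################..d...bb....................
226 ######.ddbbbbbbbbbbbbbbbbbb.........######....dddddddd....................
228 ###.##.ddbbbbbbdddddddddbbbbbbbddddd.....dddddddddddddddddddd.............
230 ....#..dbbbbbbdddddddddd.dddddbbdddddddddddddddddddddddddddddddddddddddddd
232 ......dbbbbbbddd..ddddd.ddddddddddddddddddddddddddddddddddd...............
234 .....ddbbbbbbdd..ddddddddddddddddddddddddddddddddddddd....................
236 .....dbbbbbbddddddddddddddddddddddddddddddddddddddd.......................
238 ....dbbbbbbbddddddddd.dddddddddddddddddddddddddd..........................
```

The scoop lies flat in the tray at the corner. I'll release, back off along the tool and work out the new grasp.

Emit:
play_rows --pt "0 0 1 0 0 0" --pt "0 0 0 0 0 0" --pt "0 0 0 0 0 0" --pt "0 0 0 0 0 0" --pt "0 0 0 0 0 0" --gripper 0.5

```text
clock: 20.92
position: [516.6, -154.5, 77.2]
ee_rot: [0.984, -0.159, 0.073, 0.019]
contact_force: [0.3, 0.0, 0.2]
gripper_width: 42.4
grasp_force: 0.0
```

Run:
```python
from geo import *
st=read_state(); p=st['position']; R=Rot.from_quat(st['ee_rot']).as_matrix(); z=R[:,2]; print(st['clock'],p,st['gripper_width'],st['contact_force'],R.round(3).tolist())
G=p-27*z; y=SR@[0,1,0]; R2=(Rot.from_rotvec(np.radians(30)*y)*Rot.from_matrix(R)).as_matrix(); z2=R2[:,2]
print('G',G,'retract',-60*z,'z2',z2); f=G+27*z2
print('pre',f-60*z2,'d',f-60*z2-(p-60*z),'approach',60*z2,'turn',5*y, 'tooly',R2[:,1])
```

```text
20.9167 [ 516.55337859 -154.53323839   77.16821554] 42.38236974259716 [0.25246848 0.00143065 0.18387092] [[0.939, -0.315, 0.137], [-0.31, -0.949, -0.061], [0.149, 0.015, -0.989]]
G [ 512.85625235 -152.87940033  103.8627108 ] retract [-8.21583609  3.6751957  59.32110058] z2 [-0.35222226  0.09768214 -0.93080485]
pre [ 524.47958703 -156.10291089  134.579271  ] d [16.14204453 -5.24486821 -1.91004512] approach [-21.13333578   5.86092831 -55.84829127] turn [1.54508497 4.75528258 0.        ] tooly [-0.30732409 -0.95146283  0.01644325]
```

Emit:
play_rows --pt "-2.7 1.2 19.8 0 0 0" --pt "-2.7 1.2 19.8 0 0 0" --pt "-2.7 1.2 19.8 0 0 0" --pt "3.2 -1 -0.4 0.31 0.95 0" --pt "3.2 -1 -0.4 0.31 0.95 0" --pt "3.2 -1 -0.4 0.31 0.95 0" --pt "3.2 -1.1 -0.4 0.31 0.95 0" --pt "3.3 -1.1 -0.4 0.31 0.95 0" --pt "0 0 0 0 0 0" --pt "0 0 0 0 0 0"

```text
clock: 21.75
position: [525.1, -156.4, 132.5]
ee_rot: [0.97, -0.155, -0.186, -0.021]
contact_force: [0.1, 0.7, -0.0]
gripper_width: 42.9
grasp_force: 0.0
```

Run:
```python
from nug import *
st=read_state(); p=st['position']; R=Rot.from_quat(st['ee_rot']).as_matrix(); z=R[:,2]; print(st['clock'],p,R[:,2],R[:,1],st['joints'].round(2))
G=np.array([512.9,-152.9,103.9]); print('to go',G+27*z-p,60*z)
s=get_image('scene'); t=get_image('top')
# handle: expected end points in scene, from scoop at lip G-based
print('scene handle pred: G',proj(s,G),'top', proj(s,G+28*np.array([-.165,.054,.985])), 'topview G',proj(t,G))
u=proj(s,G)[0].astype(int)
h=cv2.cvtColor(s['image'],cv2.COLOR_RGB2HSV)
for r in range(u[1]-40,u[1]+30,2): print(r,''.join('b' if (100<h[r,c,0]<130 and h[r,c,1]>80) else 'd' if h[r,c,2]<90 else '#' if h[r,c,2]>150 and h[r,c,1]<50 else '.' for c in range(u[0]-40,u[0]+40)))
print(u[0]-40)
nug()
```

```text
21.75 [ 525.11059478 -156.44072994  132.52609917] [-0.35365504  0.09892238 -0.93013035] [-0.30864704 -0.95103854  0.01620803] [-0.04  0.53 -0.01 -0.09 -1.39  1.33]
to go [-21.75928078   6.21163425 -53.73961875] [-21.21930222   5.9353429  -55.8078213 ]
scene handle pred: G [[339.23502453 146.10737889]] top [[341.95232173 137.79900975]] topview G [[409.00129982 237.8687213 ]]
106 ####..dddddddddddddddddddddddddddddddddddddddd...###############................
108 ......ddddddddddddddd...#..dddd...dddddddddd..##########################........
110 .......dddddddddddddddddddddddd.#..ddddddddd.##################################.
112 ........dddddddddddddddddddddd..##..ddddddd..###################################
114 .........dddddddddddddddddddd.......ddddd....###################################
116 ..........dddddddddddddd.ddddd......dddddd....##################################
118 ............ddddddddddddddddddd.....ddddddd.........############################
120 .............dddddddddddddddddd.....ddddddd.................####################
122 ..............ddddddddddddddd........dd
[... 1606 characters left out ...]
.......d..............#...........................
162 ........b..bbbbb.....######.........bbbbbbbb........#...........................
164 ..............bbbb................bbbbbbbbbbbbbbb...#...........................
166 ..................bb...........bbbbbbbbbbbbbbbbbbbb.#...........................
168 ....................bbb.....bbbbbbbbbbbbbbbbbbbbb..#............................
170 .......................bbbbbbbbbbbbbbbbbbbbbbbbb.#..............................
172 .........................bbbbbbbbbbbbbbbbbbbbbbb.#..............................
174 ............................bbbbbbbbbbbbbbbbbbbb.#..............................
299
top nug (stand) []
scene nug [(3, [315.0, 151.0])]
```

Run:
```python
from geo import *
s=get_image('scene'); t=get_image('top'); G=np.array([512.9,-152.9,103.9]); y=SR@[0,1,0]
def vp(px,off=0):
    e,d=ray(s,px); P=e+d*(((G+off*y-e)@y)/(d@y)); return P,(SR.T@(P-SO))
for n,px,off in(('top end',(344.5,141.5),6),('mid',(340,150.5),6),('low',(335,158),6),('low2',(334.5,159.5),6)): print(n,*[a.round(1) for a in vp(px,off)])
h=cv2.cvtColor(t['image'],cv2.COLOR_RGB2HSV)
for r in range(180,262,2): print(r,''.join('o' if (8<h[r,c,0]<32 and h[r,c,1]>105) else 'b' if (100<h[r,c,0]<130 and h[r,c,1]>80) else '#' if h[r,c,2]>125 and h[r,c,1]<60 else 'd' if h[r,c,2]<70 else '.' for c in range(372,446)))
```

```text
top end [ 498.7 -142.   129.7] [-137.9   -4.7  129.7]
mid [ 507.7 -144.9   97.6] [-128.4   -4.7   97.6]
low [ 519.  -148.6   67.6] [-116.5   -4.7   67.6]
low2 [ 520.  -148.9   62.2] [-115.5   -4.7   62.2]
180 ................###################.........................dddddddddddddd
182 ..................################.........................ddddddddddddddd
184 ..................################.......................ddddddddddddddddd
186 ..................################......................dddddddddddddddddd
188 ..................################....................dddddddddddddddddddd
190 .................#################...................ddddddddddddddddddddd
192 ..................###############.#................ddddddddddddddddddddddd
194 ....................##############.........bbbbb..dddddddddddddddddddddddd
196 ..................#.#############..........bbbbddddddddddddddddddddddddddd
198 ....................##############..........dddddddddddddddddddddddddddddd
200 ......................#############.........dddddddddddddddddddddddddddddd
202 ....................##
[... 1643 characters left out ...]
....................#.#############.................................
246 ............................##.#########..#...............................
248 ...........................##.#.#########.................................
250 ............................##############................................
252 ............................#############.............#...................
254 ............................#.########.##.##..............................
256 ............................####..########................................
258 ............................#######.######.#..............................
260 ............................##############................................
```

The handle in the scene view leans 18.7°, so the scoop's lip is propped about 8 mm up on nuggets. I'll grip it as it stands with the tool at about -12°, then pull back and scoop again.

Run:
```python
from geo import *
st=read_state(); p=st['position']; R=Rot.from_quat(st['ee_rot']).as_matrix(); y=SR@[0,1,0]
R2=(Rot.from_rotvec(np.radians(-8.4)*y)*Rot.from_matrix(R)).as_matrix(); z=R2[:,2]
G=SO+SR@[-128.3,-10.7,101.5]; f=G+27*z; print(p,'G',G,'to pre',f-60*z-p,'approach',60*z,'turn',-1.4*y,'z',z)
```

```text
[ 524.22790764 -155.80153504  136.22614764] G [ 505.97296712 -150.62942435  101.5       ] to pre [-11.12839734   3.36749697  -2.55541946] approach [-12.95735125   3.28111588 -58.49223305] turn [-0.43262379 -1.33147912 -0.        ] z [-0.21595585  0.05468526 -0.97487055]
```

Emit:
play_rows --pt "-5.5 1.7 -1 -0.216 -0.666 0" --pt "-5.6 1.7 -1.5 -0.216 -0.666 0" --pt "0 0 0 0 0 0" --pt "-4.3 1.1 -19.5 0 0 0" --pt "-4.3 1.1 -19.5 0 0 0" --pt "-4.3 1.1 -19.5 0 0 0" --pt "0 0 0 0 0 0" --pt "0 0 0 0 0 0"

```text
clock: 22.72
position: [500.3, -149.3, 74.4]
ee_rot: [0.981, -0.156, -0.113, -0.01]
contact_force: [0.5, 0.0, -0.5]
gripper_width: 42.4
grasp_force: 0.0
```

Emit:
play_rows --pt "0 0 0 0 0 0" --pt "0 0 0 0 0 0" --pt "0 0 0 0 0 0" --pt "0 0 0 0 0 0" --pt "0 0 0 0 0 0" --pt "0 0 0 0 0 0" --gripper 0

```text
clock: 23.22
position: [502.5, -148.7, 75.2]
ee_rot: [0.981, -0.156, -0.11, -0.011]
contact_force: [2.0, 5.0, 4.8]
gripper_width: 11.1
grasp_force: 58.6
```

Run:
```python
from geo import *
st=read_state(); p=st['position']; R=Rot.from_quat(st['ee_rot']).as_matrix(); z=R[:,2]; y=R[:,1]; print(st['clock'],p,'z',z,'y',y)
G=p-27*z; print('G stand',SR.T@(G-SO),'y stand',SR.T@y,'z st',SR.T@z,'beta',np.degrees(np.arctan2((SR.T@z)[0],-z[2])))
s=get_image('scene'); h=cv2.cvtColor(s['image'],cv2.COLOR_RGB2HSV)
for r in range(120,176,2): print(r,''.join('b' if (100<h[r,c,0]<130 and h[r,c,1]>80) else 'd' if h[r,c,2]<90 else '#' if h[r,c,2]>150 and h[r,c,1]<50 else '.' for c in range(299,370)))
```

```text
23.2167 [ 502.46876327 -148.72955749   75.23126852] z [-0.21357794  0.05524438 -0.97536276] y [-0.30879217 -0.95103013  0.01375091]
G stand [-126.27449108   -9.61259333  101.56606314] y stand [ 2.05665933e-04 -9.99905431e-01  1.37509084e-02] z st [-0.22019615 -0.01345868 -0.97536276] beta -12.721725451505838
120 .........................ddddddddddddddddddddddddddddddd....###########
122 .........................ddddddddddddddddddddddddddddddd............###
124 .........................ddddddddddddddddddddddddddddddd...............
126 ..........................ddddddddddddddddddddddddddddd................
128 ............d............dddddddddddddddddddddddddddddd................
130 ............d.ddd.......dddddddddddddddddddddddddddddd.................
132 ................dddddddddddddddddddddddddddddddddddddd.................
134 .................ddddddddddddddddddddddddddddddddddd...................
136 ...............bbbbbdddddddddddddddddddddddddddddd.....................
138 ............bbbbbbbbbdddddddddddddddddddddddddddd......................
140 .........bbbbbbbbbbbbbbddd
[... 637 characters left out ...]
................
158 bbbbbbbbb...####################...ddddd......b...#....................
160 b.b.bbbbbbbbb.################......................#..................
162 .......b.bbbbbbb.....######.........bbbbbbbbb.......#..................
164 .....b..b.bb.b.bbb...............bbbbbbbbbbbbbbbb...#..................
166 ..............b...bb...........bbbbbbbbbbbbbbbbbbbb.#..................
168 .................b..bb......bbbbbbbbbbbbbbbbbbbbb..#...................
170 .......................bbbbbbbbbbbbbbbbbbbbbbbbb.#.....................
172 .........................bbbbbbbbbbbbbbbbbbbbbbb.#.....................
174 ............................bbbbbbbbbbbbbbbbbbbb.#.....................
```

```bash
cat >> geo.py <<'E'
BS=np.radians(-11.4); OFF=np.array([-59.3,0,45.6])
def scoop_from(p,q):
    R=Rot.from_quat(q).as_matrix(); c,s=np.cos(BS),np.sin(BS)
    M=np.array([[c,0,s],[0,-1,0],[s,0,-c]]); Rs=R@M.T
    return Rs, p-Rs@OFF
def target(L,yaw,al):
    Rs=(Rot.from_euler('z',yaw,degrees=True)*Rot.from_euler('y',-al,degrees=True)).as_matrix()
    return np.array(L)+Rs@(OFF-[32,0,0]),Rs
E
python3 - <<'E'
from geo import *
st=read_state(); Rs,o=scoop_from(st['position'],st['ee_rot']); print('lip stand',SR.T@(o+Rs@[32,0,0]-SO))
Y=-7
plan([('up',tray(6,20,Y),-18,-1.3),('back',tray(66,20,Y),-18,-10),('dn',tray(66,2,Y),-18,-10)])
E
```

```text
lip stand [-41.96826507 -10.63258564  27.57819911]
clock 23.2667 rep [ 502.5 -148.7   75.3] lip [ 588.1 -177.2   27.6] yaw,pitchup,roll [-18.   -1.3  -0.8] F [2.1 4.7 4.8] g 58.6
up rep [ 505.5 -146.6   86.8] d [ 3.   2.2 11.6] turn [ 0.12 -0.04 -0.  ]
back rep [ 457.1 -130.9  110.1] d [-48.4  15.7  23.3] turn [0.45 1.38 0.  ]
dn rep [ 454.2 -129.9   92.4] d [ -2.9   0.9 -17.7] turn [0. 0. 0.]
```

Emit:
play_rows --pt "0 2 5 0 0 0" --pt "-3 2 5 0.1 0 0" --pt "-7 2.3 4 0 0 0" --pt "-7 2.3 4 0 0 0" --pt "-7 2.3 4 0.1 0.3 0" --pt "-7 2.3 4 0.1 0.3 0" --pt "-7 2.3 4 0.1 0.3 0" --pt "-7 2.3 4 0.15 0.45 0" --pt "-3.4 1.5 2 0 0 0" --pt "0 0 -8 0 0 0" --pt "0 0 -6 0 0 0" --pt "0 0 0 0 0 0"

```text
clock: 24.27
position: [450.8, -129.8, 94.7]
ee_rot: [0.97, -0.154, -0.187, -0.027]
contact_force: [-0.4, -0.1, -0.9]
gripper_width: 11.0
grasp_force: 58.2
```

Run:
```python
from nug import *
plan([('dn',tray(66,0,-7),-18,-10)]); nug()
t=get_image('top'); h=cv2.cvtColor(t['image'],cv2.COLOR_RGB2HSV)
for r in range(184,240,2): print(r,''.join('o' if (8<h[r,c,0]<32 and h[r,c,1]>105) else 'b' if (100<h[r,c,0]<130 and h[r,c,1]>80) else '#' if h[r,c,2]>125 and h[r,c,1]<60 else 'd' if h[r,c,2]<70 else '.' for c in range(372,446)))
```

```text
clock 24.2667 rep [ 450.8 -129.8   94.7] lip [ 528.3 -155.3   33.4] yaw,pitchup,roll [-18.1 -10.4  -0.3] F [-0.4 -0.1 -0.9] g 58.2
dn rep [ 453.8 -129.8   90.4] d [ 3.   0.  -4.3] turn [ 0.02 -0.08  0.  ]
top nug (stand) []
scene nug []
184 #######################.dddddd..d.#######################################.
186 ########################.dd.......########################################
188 ########################..........########################################
190 ########################..........########################################
192 #.##...#################..........########################################
194 ...#.....###############..........########################################
196 ..........##############.........#########################################
198 ...........############..........#########################################
200 .............##########..........#########################################
202 .............##########..........#########################################
204 ..............#########..........####################################
[... 648 characters left out ...]
............dddddd..d.##############################################
224 ...................ddddddd..##############################################
226 ...................ddddd.........................#########################
228 .......................############..dddddd.............................#.
230 ....................##############..ddddddddddddddddddddddddd.............
232 ....................############..ddddddddddddddddddddddddddddd...........
234 ....................###########..dddddddddddddddddddddddddddddddd.........
236 .....................######....ddddddddddddddddddddddddddddddddddddd......
238 ......................###..dddddddddddddddddddddddddddddddddddddddddddd...
```

Emit:
play_rows --pt "2 0 -2 0 0 0" --pt "1 0 -2 0 0 0" --pt "0 0 0 0 0 0"

```text
clock: 24.67
position: [455.5, -129.9, 91.8]
ee_rot: [0.97, -0.154, -0.186, -0.027]
contact_force: [-0.8, -0.6, -0.7]
gripper_width: 11.2
grasp_force: 58.2
```

Emit:
play_rows --pt "0 0 -1.5 0 0 0" --pt "0 0 0 0 0 0"

```text
clock: 24.83
position: [455.2, -129.9, 90.4]
ee_rot: [0.97, -0.154, -0.186, -0.027]
contact_force: [-0.4, 0.4, -0.8]
gripper_width: 11.0
grasp_force: 58.2
```

Emit:
play_rows --pt "0 0 -1.5 0 0 0" --pt "0 0 -1 0 0 0" --pt "0 0 0 0 0 0"

```text
clock: 25.08
position: [455.4, -130.0, 89.2]
ee_rot: [0.97, -0.154, -0.186, -0.027]
contact_force: [-1.4, 0.9, 5.2]
gripper_width: 11.4
grasp_force: 58.9
```

Emit:
play_rows --pt "0 0 -1 0 0 0" --pt "0 0 -1 0 0 0" --pt "0 0 0 0 0 0"

```text
clock: 25.33
position: [455.3, -130.0, 89.1]
ee_rot: [0.97, -0.153, -0.186, -0.027]
contact_force: [-2.7, 2.8, 14.6]
gripper_width: 11.1
grasp_force: 60.1
```

Emit:
play_rows --pt "0 0 1.2 0 0 0" --pt "4.7 -1.52 -0.85 0 0 0" --pt "4.7 -1.52 -0.85 0 0 0" --pt "4.7 -1.52 -0.85 0 0 0" --pt "4.7 -1.52 -0.85 0 0 0" --pt "4.7 -1.52 -0.85 0 0 0" --pt "4.7 -1.52 -0.85 0 0 0" --pt "4.7 -1.52 -0.85 0 0 0" --pt "4.7 -1.52 -0.85 0 0 0" --pt "4.7 -1.52 -0.85 0 0 0" --pt "4.7 -1.52 -0.85 0 0 0" --pt "4.7 -1.52 -0.85 0 0 0" --pt "0 0 0 0 0 0"

```text
clock: 26.42
position: [502.7, -146.5, 82.3]
ee_rot: [0.969, -0.153, -0.192, -0.027]
contact_force: [-10.3, 3.3, 20.8]
gripper_width: 10.7
grasp_force: 60.6
```

Run:
```python
from nug import *
plan([('W2',tray(1,0,-7),-18,-10)]); nug()
```

```text
clock 26.4167 rep [ 502.7 -146.5   82.3] lip [ 579.6 -171.7   20.2] yaw,pitchup,roll [-17.9 -11.   -0.4] F [-10.3   3.3  20.8] g 60.6
W2 rep [ 514.8 -149.6   79.4] d [12.1 -3.1 -2.9] turn [ 0.01 -0.18 -0.02]
top nug (stand) [(46, [406.3, 202.9], [-42.0, 0.0])]
scene nug []
```

```bash
cat > asc.py <<'E'
from geo import *
def asc(r0=186,r1=232,c0=380,c1=446):
    t=get_image('top'); h=cv2.cvtColor(t['image'],cv2.COLOR_RGB2HSV)
    for r in range(r0,r1): print(r,''.join('o' if (8<h[r,c,0]<32 and h[r,c,1]>105) else 'b' if (100<h[r,c,0]<130 and h[r,c,1]>80) else '#' if h[r,c,2]>125 and h[r,c,1]<60 else 'd' if h[r,c,2]<70 else '.' for c in range(c0,c1)))
E
python3 -c "
from asc import *
asc()"
```

```text
186 ...................ddddddd..######################################
187 ....................ddddd...........##############################
188 ....................dddd......................####################
189 ....................ddd................................###########
190 ....................ddbbbbb......................................#
191 ....................bbbbbbbbbbb...................................
192 ....................bbbbbbbbbbbbbb.......dddddddd.................
193 ....................bbbbbbbbbbbbbbbbb...dddddddddddddddddd........
194 ....................bbbbbbbbbbbbbbbbbbbbdddddddddddddddddddd......
195 .....................bbbbbbbbbbbbbbbbbbdddddddddddddddddddddd.....
196 .....................bbbbbbbbbbbbbbbbbbddddddddddddddddddddddd....
197 ......................bbbbbbbbbbbbbbbbdddddddddddddddddddddddd....
198 ......................dddbbbbbbbbbbbbdddddddddddddddddddddddddd...
199 ......................d...dbbbbbbbbbbdddddddddddddddddddddddddddd.
200 ......................oooo.ddddbbbbbdddddddddddddddddddddddddddddd
201 ......................oooood.o.
[... 1465 characters left out ...]
......................ddddddddddddddddddddddddddddddddddddddd
223 ...........................ddddddddddddddddddddddddddddddddddddddd
224 ...........................ddddddddddddddddddddddddddddddddddddddd
225 ............................dddddddddddddddddddddddddddddddddddddd
226 ............................dddddddddddddddddddddddddddddddddddddd
227 ............................dddddddddddddddddddddddddddddddddddddd
228 .............................ddddddddddddddddddddddddddddddddddddd
229 .............................ddddddddddddddddddddddddddddddddddddd
230 .............................ddddddddddddddddddddddddddddddddddddd
231 .............................ddddddddddddddddddddddddddddddddddddd
```

Emit:
play_rows --pt "0 0 2 0 0 0" --pt "3 -0.9 -0.2 0 -0.05 0" --pt "3 -0.9 -0.4 0 -0.05 0" --pt "3 -0.9 -0.5 0 0 0" --pt "0 0 0 0 0 0"

```text
clock: 26.98
position: [514.0, -149.5, 80.4]
ee_rot: [0.971, -0.154, -0.184, -0.028]
contact_force: [-2.8, 0.7, 7.5]
gripper_width: 11.0
grasp_force: 59.4
```

Run:
```python
from nug import *
plan([('W2',tray(1,0,-7),-18,-10)]); nug()
from asc import *
asc(190,212,380,425)
```

```text
clock 26.9833 rep [ 514.  -149.5   80.4] lip [ 591.9 -174.9   19.7] yaw,pitchup,roll [-18.  -10.   -0.1] F [-2.8  0.7  7.5] g 59.4
W2 rep [ 514.8 -149.6   79.4] d [ 0.8 -0.1 -1.1] turn [ 0.02 -0.01 -0.01]
top nug (stand) [(19, [407.7, 202.2], [-40.0, -2.0])]
scene nug [(3, [313.7, 155.7])]
190 ......................bbbbbb.............dddd
191 .......................bbbbbbbb.........ddddd
192 .......................bbbbbbbbbbb.....dddddd
193 .......................bbbbbbbbbbbbbb.ddddddd
194 .......................bbbbbbbbbbbbbbbddddddd
195 ........................bbbbbbbbbbbbbdddddddd
196 ........................bbbbbbbbbbbbbdddddddd
197 .........................bbbbbbbbbbbddddddddd
198 ........................ddbbbbbbbbbdddddddddd
199 ..........................dbbbbbbbddddddddddd
200 .........................o.dddddbdddddddddddd
201 .........................oo.oo.dddddddddddddd
202 .........................oooooooddddddddddddd
203 ...........................oooodddddddddddddd
204 ...........................oooddddddddddddddd
205 ...........................dddddddddddddddddd
206 ..........................ddddddddddddddddddd
207 ..........................ddddddddddddddddddd
208 ...........................dddddddddddddddddd
209 ...........................dddddddddddddddddd
210 ...........................dddddddddddddddddd
211 ...........................dddddddddddddddddd
```

Emit:
play_rows --pt "1.9 -0.6 -0.2 0 0 0" --pt "1.5 -0.5 -0.2 0 0 0" --pt "0 0 0 0 0 0"

```text
clock: 27.38
position: [515.2, -149.9, 80.5]
ee_rot: [0.97, -0.153, -0.186, -0.028]
contact_force: [-7.4, 3.4, 10.6]
gripper_width: 11.4
grasp_force: 59.7
```

Run:
```python
from geo import *
w=[(n,tray(u,64*np.sin(np.radians(a+10)),-7),-18,a) for n,u,a in(('a',0,-2),('b',0,6),('c',0,14),('d',1,22))]
plan(w)
```

```text
clock 27.3833 rep [ 515.2 -149.9   80.5] lip [ 592.8 -175.3   19.3] yaw,pitchup,roll [-18.  -10.3  -0.2] F [-7.4  3.4 10.6] g 59.7
a rep [ 509.9 -148.    76. ] d [-5.3  1.9 -4.5] turn [-0.4  -1.33 -0.01]
b rep [ 505.6 -146.6   71.6] d [-4.2  1.4 -4.3] turn [-0.41 -1.27 -0.  ]
c rep [ 503.1 -145.8   66.3] d [-2.5  0.8 -5.4] turn [-0.41 -1.27 -0.  ]
d rep [ 501.5 -145.3   60.1] d [-1.7  0.5 -6.1] turn [-0.41 -1.27  0.  ]
```

Emit:
play_rows --pt "-2.6 0.95 -1.2 -0.2 -0.66 0" --pt "-2.6 0.95 -1.6 -0.2 -0.66 0" --pt "-2.1 0.7 -2.1 -0.205 -0.635 0" --pt "-2.1 0.7 -2.1 -0.205 -0.635 0" --pt "0 0 0 0 0 0"

```text
clock: 27.8
position: [506.4, -146.7, 72.5]
ee_rot: [0.987, -0.156, -0.041, -0.007]
contact_force: [-0.3, 0.1, 0.1]
gripper_width: 11.3
grasp_force: 58.4
```

Run:
```python
from nug import *
w=[(n,tray(u,1+64*np.sin(np.radians(a+10)),-7),-18,a) for n,u,a in(('b',0,6),('c',0,14),('d',1,22))]
plan(w); print(read_state()['joints'].round(2)); nug()
from asc import *
asc(190,212,380,425)
```

```text
clock 27.8 rep [ 506.4 -146.7   72.5] lip [ 597.7 -176.2   37.7] yaw,pitchup,roll [-18.    6.6   0.1] F [-0.3  0.1  0.1] g 58.4
b rep [ 505.8 -146.7   72.6] d [-0.6  0.   0.1] turn [ 0.02  0.1  -0.01]
c rep [ 503.3 -145.9   67.2] d [-2.5  0.8 -5.4] turn [-0.41 -1.27 -0.  ]
d rep [ 501.6 -145.3   61.1] d [-1.7  0.5 -6.1] turn [-0.41 -1.27  0.  ]
[ 0.01  0.42 -0.35 -0.04 -0.88  1.27]
top nug (stand) []
scene nug []
190 .....ddddddddddbbbbbbbbbbbbb.................
191 ....ddddddddddbbbbbbbbbbbbbbbbb..............
192 ddddddddd.ddddbbbbbbbbbbbbbbbbbbbb...........
193 dddddd.dddddddbbbbbbbbbbbbbbbbbbbbbbb........
194 ..ddddddddddddd.bbbbbbbbbbbbbbbbbbbbbbbb.....
195 ...ddddddddddd........................b......
196 ...dddddddddd................................
197 ....ddddddddd................................
198 ....ddddddd.d................................
199 ....ddddddd.dd...............................
200 .....ddddddd.d...............................
201 .....ddddddd.d...............................
202 .....ddddddd.d...............................
203 .....ddddddd.d...............................
204 ####.ddddddd.................................
205 ####..dddddd........#........................
206 #####.dddddd....#############################
207 #####.dddddd....#############################
208 #####.dddddd....#############################
209 #####.dddd.d....#############################
210 #####.dddddd..d.#############################
211 #####.dd...d....#############################
```

Emit:
play_rows --pt "-1.3 0.4 -2.7 -0.205 -0.635 0" --pt "-1.2 0.4 -2.7 -0.205 -0.635 0" --pt "-0.9 0.3 -3 -0.205 -0.635 0" --pt "-0.8 0.2 -3 -0.205 -0.635 0" --pt "0 0 0 0 0 0" --pt "0 0 0 0 0 0"

```text
clock: 28.45
position: [502.9, -145.9, 59.5]
ee_rot: [0.983, -0.155, 0.094, 0.015]
contact_force: [-10.0, 5.6, 6.9]
gripper_width: 11.4
grasp_force: 59.9
```

Run:
```python
from nug import *
plan([('out',tray(24,26,-7),-18,22),('upp',tray(30,120,-7),-18,22)]); print(read_state()['joints'].round(2)); nug()
s=get_image('scene'); st=read_state(); Rs,o=scoop_from(st['position'],st['ee_rot']); u=proj(s,o)[0].astype(int); print(u)
h=cv2.cvtColor(s['image'],cv2.COLOR_RGB2HSV)
for r in range(u[1]-22,u[1]+20): print(r,''.join('o' if (8<h[r,c,0]<30 and h[r,c,1]>110) else 'b' if (100<h[r,c,0]<130 and h[r,c,1]>80) else 'd' if h[r,c,2]<90 else '#' if h[r,c,2]>150 and h[r,c,1]<50 else '.' for c in range(u[0]-35,u[0]+35)))
```

```text
clock 28.45 rep [ 502.9 -145.9   59.5] lip [ 599.7 -177.2   51.9] yaw,pitchup,roll [-17.9  22.3   0. ] F [-10.    5.6   6.9] g 59.9
out rep [ 478.6 -137.9   56.2] d [-24.2   8.   -3.2] turn [ 0.01  0.05 -0.01]
upp rep [ 488.2 -141.   149.9] d [ 9.6 -3.1 93.7] turn [0. 0. 0.]
[ 0.07  0.33 -0.66  0.17 -0.41  1.04]
top nug (stand) [(6, [394.3, 198.5], [-41.0, 28.0]), (19, [402.0, 208.0], [-56.0, 6.0]), (20, [408.1, 211.0], [-58.0, -9.0]), (20, [421.5, 209.5], [-46.0, -36.0]), (17, [415.5, 211.6], [-54.0, -25.0]), (18, [397.8, 219.6], [-83.0, 7.0])]
scene nug []
[317 156]
134 ..........................................................dddddddddddd
135 ..........................................................dddddddddddd
136 ................................bbb.......................dddddddddddd
137 ...............................bbbbbb.....................d...dddddddd
138 .............................bbbbbbbbb........................dddddddd
139 ...........................bbbbbbbbbbbbb.....................ddddddddd
140 ..........................bbbbbbbbbbbbbbbbb..................ddddddddd

[... 1924 characters left out ...]
bbbbbbbbbbbbbbbbbbbbbbb.#
167 ....................................bbb...bbbbbbbbbbbbbbbbbbbbbbbbb..#
168 ......................................bbbbbbbbbbbbbbbbbbbbbbbbbbbb..#.
169 .......................................bbbbbbbbbbbbbbbbbbbbbbbbbb..#..
170 ........................................bbbbbbbbbbbbbbbbbbbbbbbbb.#...
171 .............#...........................bbbbbbbbbbbbbbbbbbbbbbbb.#...
172 ..............#...........................bbbbbbbbbbbbbbbbbbbbbbb.....
173 .....................#......................bbbbbbbbbbbbbbbbbbbbb.....
174 .............................................bbbbbbbbbbbbbbbbbbb..#...
175 ..............#..........##...................bbbbbbbbbbbbbbbbb.......
```

Several nuggets are on the scoop floor. I'll hold it tilted and look again.

Emit:
play_rows --pt "-3 1 1.5 0 0 0" --pt "0 0 0 0 0 0" --pt "0 0 0 0 0 0"

```text
clock: 28.85
position: [503.1, -145.0, 61.3]
ee_rot: [0.983, -0.155, 0.096, 0.014]
contact_force: [-2.7, 0.9, 0.1]
gripper_width: 10.8
grasp_force: 58.8
```

Run:
```python
from nug import *
plan([]); nug()
t=get_image('top'); st=read_state(); Rs,o=scoop_from(st['position'],st['ee_rot'])
C=[(32,27,0),(32,-27,0),(-30,27,2.5),(-30,-27,2.5),(-12,29,27),(-12,-29,27)]
print(proj(t,o+np.array(C)@Rs.T).round(1).tolist())
# per nugget position assuming on scoop floor (z=8.5 in scoop)
import numpy as np
h=cv2.cvtColor(t['image'],cv2.COLOR_RGB2HSV); m=((h[...,0]>8)&(h[...,0]<32)&(h[...,1]>105)); m[:150]=0;m[270:]=0;m[:,:360]=0;m[:,455:]=0
N,Lb,S,Q=cv2.connectedComponentsWithStats(m.astype(np.uint8))
n=Rs[:,2]; p0=o+n*8.5
for i in range(1,N):
    if S[i,4]>2:
        e,d=ray(t,Q[i]); P=e+d*((p0-e)@n/(d@n)); print(S[i,4],Q[i].round(1),'scoop frame',(Rs.T@(P-o)).round(1))
from asc import *
asc(190,232,380,435)
```

```text
clock 28.85 rep [ 503.1 -145.    61.3] lip [ 600.  -176.4   54.2] yaw,pitchup,roll [-18.   22.5   0.1] F [-2.7  0.9  0.1] g 58.8
top nug (stand) [(6, [394.3, 198.5], [-41.0, 28.0]), (58, [400.4, 218.5], [-79.0, 2.0]), (37, [411.8, 220.8], [-77.0, -23.0])]
scene nug []
[[401.7, 194.1], [425.5, 201.8], [391.6, 220.0], [414.9, 227.5], [394.7, 215.9], [420.5, 224.2]]
5 [394.4 198.8] scoop frame [19.1 39.6  8.5]
58 [400.5 218.6] scoop frame [-18.9  11.3   8.5]
36 [411.7 220.9] scoop frame [-16.2 -13.3   8.5]
190 .....ddddddddddbbbbbbbbbbbbb.......................dddd
191 .....dddddddddbbbbbbbbbbbbbbbbb....................dddd
192 .....dddd.ddddbbbbbbbbbbbbbbbbbbbb................ddddd
193 ......d..dddddbbbbbbbbbbbbbbbbbbbbbbb.............ddddd
194 ........ddddddbbbbbbbbbbbbbbbbbbbbbbbbbbb.........ddddd
195 ........dddddbbbbbbbbbbbbbbbbbbbbbbbbbbbbbbb.....dddddd
196 ........ddddddddbbbbb..bbbbbbbbbbbbbbbbbbbbbbbb..dddddd
197 .......ddddddd..bbbb.###..bbbbbbbbbbbbbbbbbbbbbbbbbdddd
198 .......dddddddoo.bbb.######...bbbbbbbbbbbbbbbbbbbbbbbdd
199 .......dddddd.oobbbb##########...bbbbbbbbbbbbbb
[... 1228 characters left out ...]
.ooooooooooo.....ooo..##....dbbb........
221 .ddbbbbbbbbb....oooo.oooooo...ooo...##.....dbbb........
222 .ddbbbbbbbbb..........oooo...oooo.####.....dbbb........
223 dddbbbbbbbbb..........oooo..ooooo.###..d...bbb.........
224 ddbbbbbbbbbbb##.............ooooo.###..d..dbbb.........
225 ddbbbbbbbbbbbbbb.#...........ooo..##..d...dbb..........
226 ddbbbbbbbbbbbbbbbbb.#.................d...bbb..........
227 dbbbbbbbbbbbbbbbbbbbb................d...dbbb..........
228 dbbbbbbbbbbbbbbbbbbbb...............dd...dbb...........
229 bbbbbbbbbbbbbbbbbbbbb...............d...dbbb...........
230 bbbbbbbbbbbbbbbbbbbbb.......bbb.........dbb............
231 bbbbbbbbbbbbbbbbbbbbb......bbbbbbbb....dbbb............
```

Five nuggets now sit at the back of the bowl, at scoop x ≈ -17, and one is left in the bin. I'll back out from under the rim and rise.

Emit:
play_rows --pt "-5 1.6 2 0 0 0" --pt "-6 2 2 0 0 0" --pt "-6 2 2 0 0 0" --pt "-6 2 2 0 0 0" --pt "-2 0.6 6 0 0 0" --pt "0 0 14 0 0 0" --pt "0 0 18 0 0 0" --pt "0 0 18 0 0 0" --pt "0 0 18 0 0 0" --pt "0 0 14 0 0 0" --pt "0 0 6 0 0 0" --pt "0 0 0 0 0 0"

```text
clock: 30.05
position: [478.8, -136.5, 165.6]
ee_rot: [0.983, -0.155, 0.099, 0.014]
contact_force: [-0.3, -0.8, -1.3]
gripper_width: 11.1
grasp_force: 58.4
```

Run:
```python
from nug import *
C=np.array([485,387,0.]); 
def lip(yaw,off,z): a=np.radians(yaw); return C+np.array([np.cos(a)*off,np.sin(a)*off,z])
plan([('carry',lip(38,-10,135),38,20),('low',lip(38,-14,75),38,0),('p20',lip(38,-14,62),38,-20),('p35',lip(38,-14,56),38,-35),('p50',lip(38,-14,54),38,-50),('p60',lip(38,-14,54),38,-60)]); print(read_state()['joints'].round(2)); nug()
```

```text
clock 30.05 rep [ 478.8 -136.5  165.6] lip [ 575.7 -167.9  159. ] yaw,pitchup,roll [-18.   22.8   0.3] F [-0.3 -0.8 -1.3] g 58.4
carry rep [397.2 318.4 146.6] d [-81.6 455.  -19. ] turn [-0.13  0.48  9.32]
low rep [402.  322.2 120.6] d [  4.8   3.7 -26. ] turn [-2.05  2.63 -0.  ]
p20 rep [418.7 335.2 136.1] d [16.6 13.  15.5] turn [-2.05  2.63  0.  ]
p35 rep [435.6 348.4 145.7] d [17.  13.3  9.6] turn [-1.54  1.97 -0.  ]
p50 rep [455.2 363.8 153.3] d [19.6 15.3  7.5] turn [-1.54  1.97  0.  ]
p60 rep [469.1 374.6 155.9] d [13.9 10.8  2.6] turn [-1.03  1.31  0.  ]
[ 0.1   0.13 -0.57  0.12 -0.69  1.08]
top nug (stand) [(5, [394.4, 198.8], [-42.0, 28.0]), (69, [408.5, 227.9], [-94.0, -21.0]), (49, [421.0, 231.0], [-92.0, -49.0])]
scene nug []
```

Emit:
play_rows --pt "-1.4 8 -1 0 0 0.2" --pt "-2.9 16 -1 0 0 0.4" --pt "-4.3 24 -1 0 0 0.5" --pt "-4.7 26 -1 0 0 0.5" --pt "-4.7 26 -1 0 0 0.5" --pt "-4.7 26 -1 0 0 0.5" --pt "-4.7 26 -1 0 0 0.5" --pt "-4.7 26 -1 0 0 0.5" --pt "-4.7 26 -1 0 0 0.5" --pt "-4.7 26 -1 0 0 0.5" --pt "-4.7 26 -1 0 0 0.5" --pt "-4.7 26 -1 0 0 0.5" --pt "-4.7 26 -1 0 0 0.5" --pt "-4.7 26 -1 0 0 0.5" --pt "-4.7 26 -1 0 0 0.5" --pt "-4.7 26 -1 0 0 0.5" --pt "-4.7 26 -1 0 0 0.5" --pt "-3.9 22 -1 0 0 0.4" --pt "-2.5 14 -1 0 0 0.32" --pt "-1 7 0 0 0 0"

```text
clock: 31.82
position: [395.2, 319.5, 143.4]
ee_rot: [0.949, 0.3, 0.092, -0.03]
contact_force: [0.7, -1.0, -1.1]
gripper_width: 11.1
grasp_force: 58.5
```

Emit:
play_rows --pt "0 0 0 0 0 0" --pt "0 0 0 0 0 0"

```text
clock: 31.98
position: [395.6, 317.5, 143.9]
ee_rot: [0.949, 0.299, 0.092, -0.03]
contact_force: [0.1, -0.6, -0.8]
gripper_width: 10.8
grasp_force: 58.5
```

Run:
```python
from nug import *
C=np.array([485,387,0.]); 
def lip(yaw,off,z): a=np.radians(yaw); return C+np.array([np.cos(a)*off,np.sin(a)*off,z])
plan([('low',lip(38,-14,75),38,0)]); print(read_state()['joints'].round(2))
st=read_state(); Rs,o=scoop_from(st['position'],st['ee_rot'])
for n in('scene','top'):
    c=get_image(n); h=cv2.cvtColor(c['image'],cv2.COLOR_RGB2HSV); u=proj(c,o)[0].astype(int); print(n,u,'lip corners',proj(c,o+np.array([(32,29,0),(32,-29,0),(-32,29,27),(-32,-29,27)])@Rs.T).round(1).tolist(),'rim',proj(c,C+[0,0,46]).round(1))
    m=((h[...,0]>8)&(h[...,0]<32)&(h[...,1]>105)).astype(np.uint8); b=m[max(0,u[1]-40):u[1]+40,max(0,u[0]-40):u[0]+40]; N,L,S,Q=cv2.connectedComponentsWithStats(b); print([(int(S[i,4]),(Q[i]+[max(0,u[0]-40),max(0,u[1]-40)]).round(1).tolist()) for i in range(1,N) if S[i,4]>5])
    save(c,n+'9')
h=cv2.cvtColor(get_image('scene')['image'],cv2.COLOR_RGB2HSV)
c=get_image('scene')
for r in range(300,395,3): print(r,''.join('o' if (8<h[r,k,0]<30 and h[r,k,1]>110) else 'd' if h[r,k,2]<90 else '#' if h[r,k,2]>190 and h[r,k,1]<40 else '+' if h[r,k,1]<40 else '.' for k in range(200,330,2)))
```

```text
clock 31.9833 rep [395.6 317.5 143.9] lip [479.  375.8 136.7] yaw,pitchup,roll [34.9 22.5  0.1] F [ 0.1 -0.6 -0.8] g 58.5
low rep [402.  322.2 120.6] d [  6.4   4.7 -23.3] turn [-2.24  3.01  0.51]
[ 1.04  0.17 -0.58  0.13 -0.64  1.04]
scene [276 319] lip corners [[261.5, 334.8], [255.6, 303.7], [304.6, 327.2], [296.5, 296.8]] rim [[254.4 349.2]]
[(19, [283.2, 307.4]), (73, [288.8, 318.8])]
top [158 265] lip corners [[136.4, 262.3], [160.1, 245.8], [155.4, 291.0], [179.3, 274.5]] rim [[156.2 250.2]]
[(114, [163.3, 275.6])]
300 ...............###############+.......++++++++++#######++ddd++ddd
303 ..............###############+...++++++++..++++++####++dddd+++ddd
306 .............#####################++++++.oo.+++++###+ddddd+++dddd
309 ............############################..o...+++##+++dddd.++dddd
312 ...........##############################++.oo.++++++++++........
315 ..........#################################+...+++++++##.........
318 .........##################################+.o..++++####.........
321 ........##################################+.oo..+++####.........+
324 .......#
[... 967 characters left out ...]

366 #####################################+######...........++++++++++
369 #################+##################+#######..........+++++++++++
372 ##################++#############+++#######...........+++++++++++
375 ###################+++++#####++++++#######...........++++++++++++
378 #####################++++++++++++########...........+++++++++++++
381 #########################++++############...........+++++++++++++
384 ########################################...........++++++++++++++
387 #######################################...........+++++++++++++++
390 ######################################............+++++++++++++++
393 ######################################...........++++++++++++++++
```

Emit:
play_rows --pt "1.3 0.9 -4.7 -0.3 0.4 0.1" --pt "1.3 0.9 -4.7 -0.45 0.6 0.1" --pt "1.3 0.9 -4.7 -0.45 0.6 0.1" --pt "1.3 0.9 -4.7 -0.45 0.6 0.1" --pt "1.2 0.9 -4.5 -0.45 0.6 0.1" --pt "0 0 0 0 0 0" --pt "0 0 0 0 0 0"

```text
clock: 32.77
position: [403.1, 322.6, 120.4]
ee_rot: [0.942, 0.323, -0.081, 0.028]
contact_force: [-1.0, 0.2, -1.1]
gripper_width: 11.0
grasp_force: 58.5
```

```bash
cat > pour.py <<'E'
from nug import *
C=np.array([485,387,0.])
def lip(yaw,off,z): a=np.radians(yaw); return C+np.array([np.cos(a)*off,np.sin(a)*off,z])
def cnt():
    c=get_image('top'); h=cv2.cvtColor(c['image'],cv2.COLOR_RGB2HSV); m=((h[...,0]>8)&(h[...,0]<32)&(h[...,1]>105)).astype(np.uint8)[220:310,120:200]
    N,L,S,Q=cv2.connectedComponentsWithStats(m); print('top',[(int(S[i,4]),(Q[i]+[120,220]).round(1).tolist(),plane(c,Q[i]+[120,220],14).round(0)[:2].tolist()) for i in range(1,N) if S[i,4]>5])
    c=get_image('scene'); h=cv2.cvtColor(c['image'],cv2.COLOR_RGB2HSV); m=((h[...,0]>8)&(h[...,0]<32)&(h[...,1]>110)).astype(np.uint8)[325:390,222:290]
    N,L,S,Q=cv2.connectedComponentsWithStats(m); print('scene',[(int(S[i,4]),(Q[i]+[222,325]).round(1).tolist()) for i in range(1,N) if S[i,4]>5])
E
python3 - <<'E'
from pour import *
plan([('p20',lip(38,-14,60),38,-20),('p35',lip(38,-14,54),38,-35),('p50',lip(38,-14,53),38,-50),('p62',lip(38,-14,53),38,-62)]); cnt()
E
```

```text
clock 32.7667 rep [403.1 322.6 120.4] lip [476.2 379.4  77.4] yaw,pitchup,roll [37.9  1.6  0. ] F [-1.   0.2 -1.1] g 58.5
p20 rep [418.7 335.2 134.1] d [15.5 12.6 13.7] turn [-2.21  2.84  0.02]
p35 rep [435.6 348.4 143.7] d [17.  13.3  9.6] turn [-1.54  1.97 -0.  ]
p50 rep [455.2 363.8 152.3] d [19.6 15.3  8.5] turn [-1.54  1.97  0.  ]
p62 rep [471.9 376.8 155. ] d [16.7 13.   2.8] turn [-1.23  1.58  0.  ]
top [(10, [174.8, 267.5], [445.0, 353.0]), (6, [172.2, 271.8], [436.0, 359.0])]
scene []
```

Emit:
play_rows --pt "2.6 2.1 2.3 -0.37 0.47 0" --pt "2.6 2.1 2.3 -0.37 0.47 0" --pt "2.6 2.1 2.3 -0.37 0.47 0" --pt "2.6 2.1 2.3 -0.37 0.47 0" --pt "2.6 2.1 2.3 -0.37 0.47 0" --pt "2.5 2.1 2.2 -0.36 0.49 0" --pt "3.4 2.7 1.9 -0.31 0.39 0" --pt "3.4 2.7 1.9 -0.31 0.39 0" --pt "3.4 2.7 1.9 -0.31 0.39 0" --pt "3.4 2.6 1.9 -0.31 0.4 0" --pt "3.4 2.6 2 -0.3 0.4 0" --pt "0 0 0 0 0 0"

```text
clock: 33.87
position: [435.2, 348.9, 143.3]
ee_rot: [0.869, 0.299, -0.373, 0.128]
contact_force: [-0.1, 0.4, -2.0]
gripper_width: 10.9
grasp_force: 58.8
```

Run:
```python
from pour import *
plan([('p50',lip(38,-14,53),38,-50),('p62',lip(38,-14,53),38,-62)]); print(read_state()['joints'].round(2)); cnt()
```

```text
clock 33.8667 rep [435.2 348.9 143.3] lip [473.4 378.7  53.5] yaw,pitchup,roll [ 38.  -35.1   0. ] F [-0.1  0.4 -2. ] g 58.8
p50 rep [455.2 363.8 152.3] d [20.1 14.9  9. ] turn [-1.54  1.96  0.01]
p62 rep [471.9 376.8 155. ] d [16.7 13.   2.8] turn [-1.23  1.58  0.  ]
[ 0.88  0.78  0.32 -0.16 -1.91  1.37]
top [(13, [165.4, 238.6], [511.0, 376.0]), (21, [148.5, 247.6], [490.0, 415.0])]
scene [(9, [243.1, 349.3])]
```

Emit:
play_rows --pt "4 3 1.8 -0.31 0.39 0" --pt "4 3 1.8 -0.31 0.39 0" --pt "4 3 1.8 -0.31 0.39 0" --pt "4 3 1.8 -0.31 0.39 0" --pt "4 3 1.8 -0.31 0.39 0" --pt "4.2 3.2 0.8 -0.31 0.4 0" --pt "4.2 3.2 0.7 -0.31 0.4 0" --pt "4.2 3.3 0.7 -0.31 0.4 0" --pt "4.1 3.3 0.6 -0.3 0.38 0" --pt "0 0 0 0 0 0" --pt "0 0 0 0 0 0" --pt "0 0 0 0 0 0" --pt "0 0 0 0 0 0"

```text
clock: 35.05
position: [471.5, 376.7, 158.1]
ee_rot: [0.759, 0.261, -0.563, 0.195]
contact_force: [-0.0, -0.6, -0.5]
gripper_width: 11.4
grasp_force: 58.8
```

Run:
```python
from pour import *
plan([('upright',lip(38,-20,130),38,-62),('lvl',lip(38,-60,170),38,0)]); print(read_state()['joints'].round(2)); cnt()
```

```text
clock 35.05 rep [471.5 376.7 158.1] lip [473.9 378.5  56.1] yaw,pitchup,roll [ 37.9 -61.7  -0.1] F [-0.  -0.6 -0.5] g 58.8
upright rep [467.2 373.1 232. ] d [-4.3 -3.6 73.9] turn [-0.02  0.04 -0.  ]
lvl rep [365.8 293.9 215.6] d [-101.4  -79.2  -16.4] turn [ 6.36 -8.14  0.  ]
[ 0.84  1.08  0.75 -0.29 -2.49  1.29]
top [(28, [153.1, 240.5], [506.0, 404.0]), (13, [163.4, 238.6], [511.0, 381.0]), (6, [169.7, 247.8], [490.0, 366.0]), (9, [149.0, 249.0], [487.0, 413.0])]
scene [(8, [240.9, 364.9])]
```

Emit:
play_rows --pt "0 0 20 0 0 0" --pt "-2 -2 27 0 0 0" --pt "-2 -2 27 0 0 0" --pt "-9.2 -7.2 -1.5 0.578 -0.74 0" --pt "-9.2 -7.2 -1.5 0.578 -0.74 0" --pt "-9.2 -7.2 -1.5 0.578 -0.74 0" --pt "-9.2 -7.2 -1.5 0.578 -0.74 0" --pt "-9.2 -7.2 -1.5 0.578 -0.74 0" --pt "-9.2 -7.2 -1.5 0.578 -0.74 0" --pt "-9.2 -7.2 -1.5 0.578 -0.74 0" --pt "-9.2 -7.2 -1.5 0.578 -0.74 0" --pt "-9.2 -7.2 -1.5 0.578 -0.74 0" --pt "-9.2 -7.2 -1.5 0.578 -0.74 0" --pt "-9.2 -7.2 -1.5 0.578 -0.74 0" --pt "0 0 0 0 0 0"

```text
clock: 36.4
position: [361.6, 288.2, 215.4]
ee_rot: [0.941, 0.324, -0.093, 0.032]
contact_force: [-0.1, 0.0, -1.4]
gripper_width: 10.8
grasp_force: 58.7
```

Run:
```python
from pour import *
cnt()
a=np.radians(37); d=np.array([np.cos(a),np.sin(a),0]); L=np.array([588,123,0])+32*d
plan([('over',L+[0,0,130],37,0),('put',L+[0,0,5],37,0)]); print(read_state()['joints'].round(2))
c=get_image('top'); h=cv2.cvtColor(c['image'],cv2.COLOR_RGB2HSV)
for r in range(226,276): print(r,''.join('o' if (8<h[r,k,0]<32 and h[r,k,1]>105) else '#' if h[r,k,2]>165 else '.' for k in range(130,184)))
```

```text
top [(25, [153.1, 240.6], [506.0, 404.0]), (12, [163.5, 238.5], [511.0, 380.0]), (11, [169.5, 248.4], [489.0, 366.0]), (12, [148.5, 249.0], [487.0, 414.0])]
scene []
clock 36.5 rep [365.3 292.2 215.6] lip [437.3 348.5 170.3] yaw,pitchup,roll [38.   0.2  0. ] F [ 1.7  0.8 -0.9] g 58.7
over rep [540.6  87.3 175.6] d [ 175.3 -204.9  -40. ] turn [-0.02  0.02 -0.17]
put rep [540.6  87.3  50.6] d [   0.    0. -125.] turn [0. 0. 0.]
[ 0.98  0.23 -0.23 -0.06 -1.3   1.28]
226 ......................................................
227 ......................................................
228 ......................................................
229 ......................................................
230 .........................###..........................
231 ....................##..........#.....................
232 ..................##..................................
233 ................#.....................................
234 ...............#......................................
235 ..............#.......................................
236 ............#................##.......
[... 1617 characters left out ...]
...................................................
265 ......................................................
266 .....................................#................
267 ......................................................
268 .................................#....................
269 ..............................#.......................
270 ......................................................
271 ......................................................
272 ......................................................
273 ......................................................
274 ......................................................
275 ......................................................
```

All five nuggets are inside the crucible in the top view. I'll carry the empty scoop back to its free spot on the bench.

Emit:
play_rows --pt "10 -12 0 0 0 0" --pt "19 -22 -4 0 0 0" --pt "21 -24.5 -5 0 0 0" --pt "21 -24.5 -5 0 0 0" --pt "21 -24.5 -5 0 0 0" --pt "21 -24.5 -5 0 0 -0.17" --pt "21 -24.5 -5 0 0 0" --pt "21 -24.5 -5 0 0 0" --pt "15 -18 -6 0 0 0" --pt "5.3 -5.9 0 0 0 0" --pt "0 0 -20 0 0 0" --pt "0 0 -30 0 0 0" --pt "0 0 -30 0 0 0" --pt "0 0 -20 0 0 0" --pt "0 0 -12 0 0 0" --pt "0 0 0 0 0 0" --pt "0 0 0 0 0 0"

```text
clock: 37.97
position: [542.3, 89.0, 61.4]
ee_rot: [0.944, 0.315, -0.095, 0.032]
contact_force: [0.8, 0.0, -0.2]
gripper_width: 11.4
grasp_force: 58.7
```

Run:
```python
from pour import *
a=np.radians(37); d=np.array([np.cos(a),np.sin(a),0]); L=np.array([588,123,0])+32*d
plan([('put',L,37,0)])
s=get_image('scene'); st=read_state(); Rs,o=scoop_from(st['position'],st['ee_rot'])
print(proj(s,o+np.array([(32,29,0),(32,-29,0),(-32,29,0)])@Rs.T).round(1).tolist())
h=cv2.cvtColor(s['image'],cv2.COLOR_RGB2HSV)
for r in range(222,264): print(r,''.join('d' if h[r,k,2]<90 else '#' if h[r,k,2]>100 and h[r,k,1]<36 else '.' for k in range(236,300)))
```

```text
clock 37.9667 rep [542.3  89.   61.4] lip [615.3 143.8  15.7] yaw,pitchup,roll [37.  -0.1 -0. ] F [ 0.8  0.  -0.2] g 58.7
put rep [540.6  87.3  45.6] d [ -1.7  -1.7 -15.8] turn [ 0.01 -0.    0.01]
[[252.2, 250.4], [247.4, 231.1], [280.6, 245.4]]
222 .............................###########....ddddd##.dd..........
223 ............................############....dddddd.#............
224 ..........................##############....ddddddd.............
225 .........................###############....dddddd..............
226 ........................#################...#.###...............
227 .......................##################..#####................
228 .....................#####################.####.................
229 ....................###########################.................
230 ..................############################..................
231 ................##############################..................
232 ............#################################...................
233 ...........##################################...................
234 ...........###########
[... 1343 characters left out ...]
......####
254 ...........................................................#####
255 .......................................................#########
256 .......................................................#########
257 ........................................................########
258 ........................................................########
259 .......................................................#########
260 ......................................................##########
261 ......................................................##########
262 .....................................................###########
263 ....................................................############
```

Emit:
play_rows --pt "0 0 -6 0 0 0" --pt "0 0 -4 0 0 0" --pt "0 0 -2 0 0 0" --pt "0 0 0 0 0 0"

```text
clock: 38.35
position: [541.5, 88.5, 49.7]
ee_rot: [0.944, 0.315, -0.094, 0.032]
contact_force: [-0.4, -0.6, -1.2]
gripper_width: 11.1
grasp_force: 58.7
```

Emit:
play_rows --pt "0 0 -1.5 0 0 0" --pt "0 0 -1.5 0 0 0" --pt "0 0 0 0 0 0"

```text
clock: 38.6
position: [541.9, 88.6, 47.1]
ee_rot: [0.944, 0.315, -0.094, 0.032]
contact_force: [0.1, 0.8, -1.0]
gripper_width: 11.3
grasp_force: 58.7
```

Emit:
play_rows --pt "0 0 -1.5 0 0 0" --pt "0 0 -1.2 0 0 0" --pt "0 0 0 0 0 0"

```text
clock: 38.85
position: [541.9, 88.6, 46.9]
ee_rot: [0.944, 0.315, -0.094, 0.032]
contact_force: [-4.2, 1.6, 13.1]
gripper_width: 10.9
grasp_force: 60.6
```

Run:
```python
from h import *
st=read_state(); print(st['position'],st['contact_force'],st['wrist_torque'])
```

```text
[541.87441958  88.55244698  46.9020466 ] [-4.18236093  1.60681445 13.14590048] [ 0.02621081  1.39677664 -0.19324977]
```

Emit:
play_rows --pt "0 0 1.5 0 0 0" --pt "0 0 0 0 0 0"

```text
clock: 39.02
position: [542.1, 88.8, 46.9]
ee_rot: [0.944, 0.315, -0.093, 0.032]
contact_force: [-1.3, 0.8, 7.7]
gripper_width: 11.2
grasp_force: 59.8
```

Emit:
play_rows --pt "0 0 0 0 0 0" --pt "0 0 0 0 0 0" --pt "0 0 0 0 0 0" --pt "0 0 0 0 0 0" --pt "2.5 1.9 15 0 0 0" --pt "4 3 25 0 0 0" --pt "4 3 25 0 0 0" --pt "4 3 25 0 0 0" --pt "0 0 30 0 0 0" --pt "0 -20 20 0 0 0" --pt "0 -30 0 0 0 0" --pt "0 -35 0 0 0 0" --pt "0 -35 0 0 0 0" --pt "0 -20 0 0 0 0" --pt "0 0 0 0 0 0" --gripper 0.55

```text
clock: 40.27
position: [555.4, -43.9, 185.3]
ee_rot: [0.945, 0.313, -0.095, 0.032]
contact_force: [-0.8, 1.0, 0.2]
gripper_width: 47.0
grasp_force: 0.0
```

Run:
```python
from pour import *
st=read_state(); print(st['clock'],st['position'],st['contact_force'])
cnt(); nug()
s=get_image('scene'); t=get_image('top'); h=cv2.cvtColor(s['image'],cv2.COLOR_RGB2HSV)
for r in range(195,264,2): print(r,''.join('d' if h[r,k,2]<100 else '#' if h[r,k,2]>100 and h[r,k,1]<36 else '.' for k in range(236,305)))
a=np.radians(37)
T=lambda p:np.c_[588+np.array(p)[:,0]*np.cos(a)-np.array(p)[:,1]*np.sin(a),123+np.array(p)[:,0]*np.sin(a)+np.array(p)[:,1]*np.cos(a),np.array(p)[:,2]]
print(proj(s,T([(32,29,0),(32,-29,0),(-66,0,100),(-56,0,72)])).round(1).tolist())
print(blue(t,(360,150,460,280)))
# change check against the first pictures
for n,c in(('scene',s),('top',t)):
    b=cv2.imread('pics/'+n+'0.png')[:,:,::-1]; d=(np.abs(c['image'].astype(int)-b).max(2)>45).astype(np.uint8); d=cv2.morphologyEx(d,cv2.MORPH_OPEN,np.ones((2,2),np.uint8))
    N,L,S,Q=cv2.connectedComponentsWithStats(d); print(n,[S[i].tolist() for i in range(1,N) if S[i,4]>15])
```

```text
40.2667 [555.37790918 -43.87528732 185.33208062] [-0.78375992  1.03450694  0.19353722]
top [(26, [153.0, 240.6], [506.0, 404.0]), (12, [163.5, 238.5], [511.0, 380.0]), (11, [169.5, 248.4], [489.0, 366.0]), (12, [148.5, 249.0], [487.0, 414.0])]
scene []
top nug (stand) [(6, [394.3, 198.5], [-41.0, 28.0])]
scene nug []
195 #########............................................................
197 #########............................................................
199 ##########...........................................................
201 ##########...........................................................
203 ##########...........................................................
205 ##########...........................................................
207 ##########...........................................................
209 ##########..........................................dddddddd.........
211 #########...........................................dddddddd.........
213 #######............................................dddddddd..........
215 .....................................
[... 2432 characters left out ...]
3, 69, 3668], [266, 157, 13, 30, 182], [271, 156, 13, 5, 39], [301, 160, 9, 9, 44], [385, 169, 15, 26, 170], [226, 170, 12, 7, 52], [286, 170, 60, 38, 1272], [241, 172, 18, 10, 164], [400, 180, 3, 7, 17], [252, 187, 26, 22, 307], [189, 189, 18, 52, 203], [275, 188, 15, 29, 219], [428, 188, 4, 8, 18], [327, 198, 105, 56, 3059], [219, 221, 6, 15, 50], [207, 232, 11, 6, 39], [150, 237, 9, 10, 49], [162, 237, 6, 6, 27], [260, 238, 18, 6, 66], [242, 241, 13, 7, 58], [168, 247, 6, 5, 23], [147, 248, 6, 5, 26], [257, 252, 25, 8, 70], [225, 260, 4, 17, 39], [299, 294, 5, 10, 22], [230, 306, 8, 12, 78], [232, 337, 36, 69, 1097], [239, 340, 94, 80, 3079], [0, 403, 42, 17, 458], [329, 402, 11, 18, 84]]
```

The scoop stands flat on the bench, five nuggets are in the crucible and one is in the tipped bin. The picture differences show no bystander moved. I'm handing the job in.

```bash
python3 -c "
from bench import job_done
print(job_done())"
```

```text
the job is handed in; nothing more can be done
None
```

The job is handed in at about 40 s: the bin is tipped onto its stop, five nuggets are in the white crucible and the sixth is in the bin, and the scoop stands on its flat bottom on the bench, released. The first scooping attempt hit a joint limit and pressed the scoop against the bin wall at up to 37 N (the limit is 40 N), so I set it down in the tray, gripped it again and repeated the scoop.

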